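# Snap the test gauge into the bench air coupler

## Task

Fit the test gauge to the bench air point: draw the coupler's spring sleeve straight back until it catches and stays back by itself, then take the gauge from the rack and press its plug gently home, without leaning hard on it, until the sleeve springs forward over it. Leave the gauge locked in and upright, let go of it, and leave the other things where they are.

Things in the scene. Friction and masses are not known exactly. Their poses are not given: they have to be found in the camera images.
- air: Bench air point, fixed: aluminium block 60 x 150 x 45 mm high with an upright quick coupler on top. Origin on the bench under the coupler's axis; z up, y along the block: to +y a low hex blanking plug (78 mm from the axis, 12 mm high), to -y the shut ball valve (77 mm away, lever 55 mm above the bench, along +x).
- seat (a point): Top of the block on the coupler's axis. The coupler stands here on a long-thread stub with a 6 mm backnut, screwed in more or less deep, so all heights above this point are +-5 mm (not measured): hex (30 mm across flats) 11 to 25 mm; knurled brass sleeve, a plain barrel of 40 mm diameter, 37 to 71 mm when forward; mouth at 73 mm, bore 21.4 mm with a 2 mm lead-in.
- sleeve (a joint): Coupler sleeve in m: 0 forward (up), grows as it is drawn back (straight down), hard stop at 0.010. Spring 10 N, 13 N at the stop. With no plug in, it surely catches once drawn past 0.008 and then rests at about 0.0055; let go too soon, it springs forward. Forward, it bars the plug 13 mm short of home. Caught back, a plug pushed home trips it: it springs to 0 and locks the plug.
- gauge_c (a point): Centre of the test gauge's round black rubber boot, 54 mm diameter, 33 mm high, white dial on top; z up along the gauge. Its steel plug points down on the same axis. Loose, 0.2 to 0.33 kg, stands upright in a rack hole. Locked in, this point is 108 mm (+-5) above the seat point.
- nose (a point): Nose of the gauge's plug, 59.4 mm below gauge_c: 20 mm diameter with a 1.2 mm chamfer; shoulder of 28 mm diameter 25.1 mm above the nose. In the coupler the nose meets a valve collar about 9 mm below the mouth, then needs 6 N growing to about 9 N over 15 mm (the gauge's weight helps); the shoulder lands on the mouth (solid) only about 1 mm past the trip.
- rack: Fixed plywood rack 75 x 270 x 46 mm high, three 24 mm holes 90 mm apart along its y, holding gauge, filter and silencer in any order. Origin under its middle.
- filter_c (a point): Centre of the inline filter in the rack, ribbed aluminium cylinder 38 mm diameter, 54 mm high above its shoulder. Not wanted.
- silencer_c (a point): Centre of the slim silencer in the rack, sintered cylinder 24 mm diameter, 43 mm high above its shoulder. Not wanted.
- can: Grey spray can 54 mm diameter, 160 mm high, standing; origin at its base. Leave alone.
- wrench: Steel wrench, 190 mm, lying on the bench. Leave alone.

How it is judged:
By the outcome, as a careful person would: the job done as asked, in the order asked, and still so for the second after the job is handed in, with the robot touching nothing.
It also fails if it takes over 70 s, if anything falls off the work surface, if the arm or the gripper's body presses on something with over 40 N, if the wrist force passes 120 N, or if a joint passes its speed limit or range.

## Robot

A 6-joint arm with a two-finger parallel gripper is mounted at the origin on the work surface. World frame = base frame: x ahead of the robot, y to its left, z up, the work surface at z = 0. Lengths are in m, angles in rad, forces in N, time in s.
With the tool pointing down it reaches from about 0.325 to 1 m from the base axis. Payload 5.1 kg.
Tool frame: the origin (TCP) lies at the very end of the fingers, on their centre line; the grasp point (between the pads) lies 19 mm behind it (arm.grip_depth is the z of the grasp point in the tool frame, in m); z points along the fingers, y is the line along which they close (so a half turn about z gives the same grasp; the last joint's range is limited). The gripper opens to 85 mm and grips with 20 to 120 N. Pads are 22 mm wide; open, the fingers measure 114 mm over their backs; the gripper's body (76 mm by 85 mm) begins 54 mm behind the grasp point. The pads swing forward as they close: fully open they stand 13 mm farther back than shut.
Start: joints at [1.119, 0.124, 1.65, -0, 1.367, -0.083], TCP at [0.234, 0.606, 0.206] pointing down, gripper open.
Joint ranges: [-2.61, 2.61], [-1.02, 2.33], [0.03, 2.71], [-1.35, 4.49], [0.32, 2.68], [-2.91, 2.91]. Speed limits (rad/s): [2.57, 2.57, 3.14, 3.14, 3.14, 3.14].

## Interface

Orientations are given as a rotation vector (axis times angle).
In Python, from station import arm gives the robot as it stands.
- The arm moves only by the tool apply_moves, never from a script. Its argument "rows" is a list of rows, each a list of 7 numbers: the turn, a rotation vector about the tool's x, y, z scaled (see below), then the shift along the tool's x, y, z scaled (see below), then the opening, from -1 (shut) to 1 (fully open). A call has exactly 10 rows; each row is the pose to reach, as a shift and turn from the pose commanded when the call began, along the tool's axes at that moment; what a row does not reach only later rows make up. The controller multiplies each number of a shift by 40 cm and each number of a turn by pi/4 rad. A row lasts 1/10 s, in which the tool goes at most 50 mm and 8.59 degrees, less where a joint would pass 70% of its speed; a pose out of reach is approached as far as the arm can. A call with a number of a shift or a turn outside -1 to 1 is refused whole. A call with a gripper value outside its range is refused whole. The fingers move at their own pace and stop on an object; the grip force is fixed at half the most. Time passes only in rows, so rows that repeat a pose let the fingers close, or fill a call up. It gives the time, the measured TCP pose, the force, the opening and the grip force at its end, in the units of the state.
- arm.state(): the state, without advancing time (a new reading comes with each control period).
- arm.grab_frame(name): name is "scene" or "top" or "wrist"; returns (picture, depth): 480x640x3 uint8, red, green, blue; 480x640 float32, m along the optical axis (not along the pixel's ray), 0 where there is no reading.
- arm.camera_params(name): a dict with "K" (3x3 intrinsics, pixels), "k1" (the pictures are not rectified: a ray, as slopes to the right and down, at radius r is drawn at 1 + k1 r^2 times it, then the intrinsics apply), "world_from_camera" (4x4, takes a point from camera to world coordinates). Camera axes: x right, y up, looking along -z (the intrinsics and any distortion apply to the point x, -y, -z); pixel columns grow to the right and rows downward; lengths in m; the calibration is good to about 2 mm. A picture is of the moment at which its call begins: read the wrist's pose just before it. camera_params takes no time and is no camera call; for the wrist camera it gives the pose at the moment of the call.
- arm.job_done(): hands the job in; it is judged then, once.
Trained networks look in the newest picture that a camera, given by its name, has taken for a name from the list of things; names that differ only in an ending like _2 or _b are one class to them, and where a whole thing is asked for, a point or a joint stands for the part that bears it (a point fixed in the world has none). Each returns a list of dicts, best first, with "confidence" (0 to 1); they miss things now and then, are a little off and sometimes report something else, mostly with a low value. They report only what shows in the picture. A call takes as long as a camera call.
- arm.spot_in(camera, name): "uv" ([column, row] in pixels, amid what is visible of it).
The state is a dict: "t": time; "joints": joint angles; "joint_vel": joint speeds; "effort": joint torques, N m; "eef_pos": TCP position; "eef_rot": TCP orientation; "wrist_force": force on the tool from outside, world axes, zero at the start; "wrist_torque": the same for the moment, N m; "grip_width": finger opening in m; "finger_force": force on a finger pad.
Only numpy, scipy, OpenCV 4.12 (cv2) and the standard library are available. Lean on these libraries where they do the work, as an engineer would, in place of code of your own. Each camera call takes 0.05 s, during which the arm holds its last target. There are 200 camera calls.

## Working session

There is one attempt and no reset: what is moved stays moved. The work goes in short steps, Python scripts to look and compute and a tool call to move; the robot and the scene stay as the last step left them, time stands still between calls to the robot, and variables do not carry over. Pictures are saved under pics/ and viewed, at most 10 in all, crops included, and the job is handed in when it is done.

Besides the shell and the picture viewer there is one more tool, called after "Emit:" in YAML: its name, and indented under it one key for each argument. apply_moves: Moves the arm, as the interface text tells. Its arguments: {"type":"object","properties":{"rows":{"type":"array","items":{"type":"array","items":{"type":"number"}}}},"required":["rows"]}

```bash
mkdir -p pics; ls; cat > h.py <<'E'
from station import arm
import numpy as np, cv2
from scipy.spatial.transform import Rotation as R
def grab(cam):
    p=arm.camera_params(cam); img,d=arm.grab_frame(cam); return p,img,d
def cloud(p,d):
    v,u=np.mgrid[0:480,0:640]
    K=np.array(p["K"]);k=p["k1"]
    pts=np.stack([u.ravel(),v.ravel()],1).astype(float)[:,None]
    s=cv2.undistortPoints(pts,K,np.array([k,0,0,0.]))[:,0]
    z=d.ravel()
    c=np.stack([s[:,0]*z,-s[:,1]*z,-z,np.ones_like(z)],1)
    w=(c@np.array(p["world_from_camera"]).T)[:,:3]
    w[z==0]=np.nan
    return w.reshape(480,640,3)
def save(img,n): cv2.imwrite("pics/"+n+".png",cv2.cvtColor(img,cv2.COLOR_RGB2BGR))
E
python3 - <<'E'
from h import *
for c in ["scene","top"]:
    p,i,d=grab(c); save(i,c+"0"); w=cloud(p,d); np.save(c+"0.npy",w)
    print(c,np.round(p["world_from_camera"],3).tolist())
    for n in ["air","sleeve","seat","gauge_c","nose","rack","filter_c","silencer_c","can","wrench"]:
        try:
            for r in arm.spot_in(c,n)[:2]:
                u,v=np.round(r["uv"]).astype(int); print(n,u,v,round(r["confidence"],2),np.round(w[v,u],3))
        except Exception as e: print(n,e)
print(arm.state(), arm.grip_depth)
E
```

```text
pics
scene [[0.058, -0.504, 0.862, 1.121], [0.998, 0.039, -0.045, 0.008], [-0.011, 0.863, 0.505, 0.418], [0.0, 0.0, 0.0, 1.0]]
air 198 287 0.91 [ 0.587 -0.134  0.046]
air 271 372 0.63 [ 0.824 -0.02   0.117]
sleeve 201 253 0.59 [ 0.583 -0.123  0.099]
seat 198 287 0.56 [ 0.587 -0.134  0.046]
seat 271 372 0.44 [ 0.824 -0.02   0.117]
gauge_c 441 250 0.62 [0.594 0.202 0.095]
nose 445 252 0.67 [0.596 0.207 0.093]
rack 442 289 0.95 [0.609 0.205 0.041]
rack 306 238 0.68 [0.393 0.023 0.009]
filter_c 506 252 0.73 [0.585 0.298 0.083]
can 270 371 0.92 [ 0.824 -0.021  0.118]
can 442 288 0.21 [0.607 0.206 0.041]
wrench 305 243 0.89 [0.396 0.021 0.001]
wrench 447 252 0.43 [0.597 0.209 0.094]
top [[-0.012, 0.989, -0.146, 0.441], [-1.0, -0.016, -0.022, 0.048], [-0.024, 0.146, 0.989, 0.85], [0.0, 0.0, 0.0, 1.0]]
air 430 236 0.81 [ 0.555 -0.119  0.102]
sleeve 433 231 0.95 [ 0.561 -0.121  0.113]
sleeve 157 230 0.23 [0.57  0.295 0.108]
seat 432 236 0.92 [ 0.553 -0.119  0.113]
gauge_c 212 230 0.65 [0.57  0.214 0.097]
nose 213 231 0.85 [0.569 0.212 0.095]
rack 235 243 0.63 [0.557 0.187 0.045]
filter_c 158 230 0.76 [0.57  0.293 0.109]
silencer_c 270 229 0.55 [0.571 0.124 0.094]
can 364 87 0.61 [ 0.773 -0.021  0.15 ]
wrench 330 352 0.68 [0.378 0.034 0.006]
{'t': 1.1, 'joints': array([ 1.11942131e+00,  1.23759607e-01,  1.65027568e+00, -3.42637458e-07,
        1.36752634e+00, -8.26016045e-02]), 'joint_vel': array([ 0.00056113,  0.0006428 , -0.00062569, -0.00020581,  0.0019102 ,
       -0.00024251]), 'effort': array([ 1.57977920e-03, -4.23596013e+01, -3.65766943e+01,  5.16007128e-05,
        3.94542785e-04, -1.07498641e-05]), 'eef_pos': array([0.23433127, 0.60628265, 0.20566277]), 'eef_rot': array([5.75989464e-01, 3.08833079e+00, 4.68677933e-05]), 'wrist_force': array([ 0.37603134, -0.65703158, -0.69166249]), 'wrist_torque': array([-0.02848398, -0.0256175 ,  0.01811512]), 'finger_force': 0.0, 'grip_width': 0.08543110925259972} -0.0187
```

View both.

View pics/scene0.png

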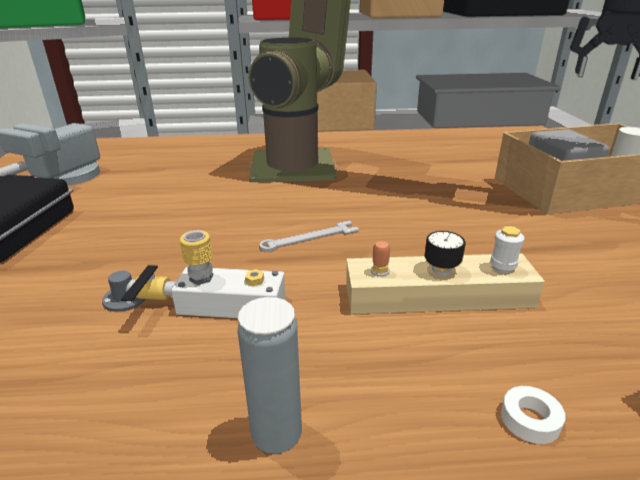

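View pics/top0.png

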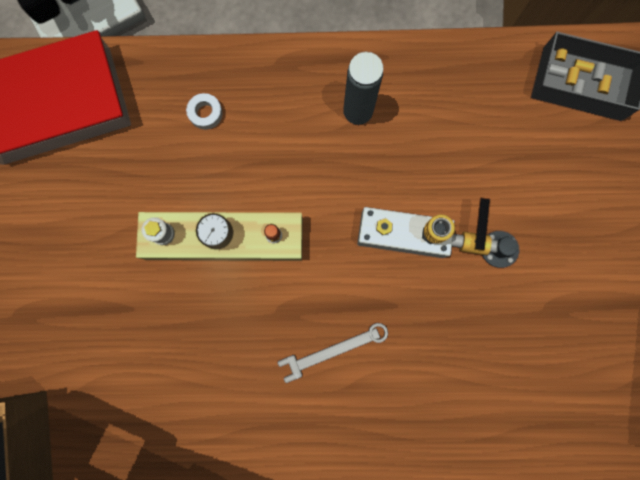

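```bash
python3 - <<'E'
from h import *
def circ(pts):
    A=np.c_[2*pts,np.ones(len(pts))]; s=np.linalg.lstsq(A,(pts**2).sum(1),rcond=None)[0]
    return s[:2],np.sqrt(s[2]+s[:2]@s[:2])
for c in ["scene","top"]:
    w=np.load(c+"0.npy").reshape(-1,3)
    print(c)
    m=(abs(w[:,0]-.56)<.05)&(abs(w[:,1]+.12)<.06)
    q=w[m]
    h,e=np.histogram(q[:,2],bins=np.arange(.0,.14,.003)); print([(round(a,3),int(b)) for a,b in zip(e,h)])
    for lo,hi in [(.08,.125)]:
        s=q[(q[:,2]>lo)&(q[:,2]<hi)]
        print("coupler",s.min(0),s.max(0),np.median(s,0))
    m=(abs(w[:,0]-.57)<.06)&(abs(w[:,1]-.207)<.045)&(w[:,2]>.055)
    s=w[m]; print("gauge",s.min(0),s.max(0),np.percentile(s[:,2],[50,90,98]))
    for nm,y,x in [("can",-.02,.79)]:
        m=(abs(w[:,0]-x)<.07)&(abs(w[:,1]-y)<.05)&(w[:,2]>.03); s=w[m]; print(nm,s.min(0),s.max(0))
    # block edges
    m=(abs(w[:,2]-.045)<.006)&(abs(w[:,0]-.57)<.08)&(w[:,1]<0)&(w[:,1]>-.25); s=w[m]
    r=cv2.minAreaRect(s[:,:2].astype(np.float32)*1000); print("block",r)
    m=(abs(w[:,2]-.046)<.006)&(abs(w[:,0]-.57)<.08)&(w[:,1]>0.03)&(w[:,1]<.4); s=w[m]
    print("rack",cv2.minAreaRect(s[:,:2].astype(np.float32)*1000))
E
```

```text
scene
[(np.float64(0.0), 499), (np.float64(0.003), 85), (np.float64(0.006), 107), (np.float64(0.009), 107), (np.float64(0.012), 94), (np.float64(0.015), 111), (np.float64(0.018), 120), (np.float64(0.021), 121), (np.float64(0.024), 119), (np.float64(0.027), 125), (np.float64(0.03), 128), (np.float64(0.033), 161), (np.float64(0.036), 142), (np.float64(0.039), 137), (np.float64(0.042), 183), (np.float64(0.045), 1254), (np.float64(0.048), 88), (np.float64(0.051), 74), (np.float64(0.054), 33), (np.float64(0.057), 90), (np.float64(0.06), 41), (np.float64(0.063), 48), (np.float64(0.066), 57), (np.float64(0.069), 59), (np.float64(0.072), 37), (np.float64(0.075), 24), (np.float64(0.078), 2), (np.float64(0.081), 45), (np.float64(0.084), 53), (np.float64(0.087), 60), (np.float64(0.09), 55), (np.float64(0.093), 61), (np.float64(0.096), 58), (np.float64(0.099), 49), (np.float64(0.102), 61), (np.float64(0.105), 80), (np.float64(0.108), 77), (np.float64(0.111), 111), (np.float64(0.114), 217), (np.float64(0.117), 16), (np.float64(0.12), 0), (np.float64(0.123), 0), (np.float64(0.126), 0), (np.float64
[... 1540 characters left out ...]
4(0.114), 128), (np.float64(0.117), 1), (np.float64(0.12), 0), (np.float64(0.123), 0), (np.float64(0.126), 0), (np.float64(0.129), 0), (np.float64(0.132), 0), (np.float64(0.135), 0)]
coupler [ 0.5472106  -0.15387576  0.08027473] [ 0.58702065 -0.11325887  0.11707011] [ 0.56590737 -0.13170809  0.11176277]
gauge [0.54492657 0.1859763  0.06730917] [0.59787903 0.23879866 0.10033917] [0.09516985 0.09708127 0.09847826]
can [ 0.77063515 -0.05018019  0.03005689] [0.82321467 0.00287683 0.16293893]
block ((569.5142211914062, -135.0482940673828), (234.7418975830078, 67.62793731689453), 84.08935546875)
rack ((571.9949340820312, 214.03286743164062), (271.636962890625, 75.7686538696289), 88.95413208007812)
```

The scene view shows the coupler at about (197,250), with the gauge at (444,248) in the rack's middle hole, the silencer left of it and the filter right. The can stands in front, clear of the path. The top view agrees: coupler at (440,229), gauge at (213,231). That puts the coupler axis at about (0.568,-0.132), and the gauge at (0.572,0.213).

```bash
cat >> h.py <<'E'
R0=np.array([[0,1,0],[1,0,0],[0,0,-1.]])
def plan(pos,frac=1.0,Rt=R0):
    s=arm.state(); Rc=R.from_rotvec(s["eef_rot"])
    tv=(Rc.inv()*R.from_matrix(Rt)).as_rotvec()*frac/(np.pi/4)
    sh=Rc.inv().apply(np.array(pos)-s["eef_pos"])/0.4
    print("t",round(s["t"],2),"turn",np.round(tv,4),"shift",np.round(sh,4),"F",np.round(s["wrist_force"],1),"w",round(s["grip_width"],4),"pos",np.round(s["eef_pos"],4))
E
python3 - <<'E'
from h import *
plan([.40,.24,.20],.5)
E
```

```text
t 1.1 turn [ 0.     -0.      0.7652] shift [-0.7164 -0.7048  0.0141] F [ 0.4 -0.7 -0.7] w 0.0854 pos [0.2343 0.6063 0.2057]
```

Emit:
apply_moves:
  rows:
    - [0,0,0.765,-0.716,-0.705,0.014,1]
    - [0,0,0.765,-0.716,-0.705,0.014,1]
    - [0,0,0.765,-0.716,-0.705,0.014,1]
    - [0,0,0.765,-0.716,-0.705,0.014,1]
    - [0,0,0.765,-0.716,-0.705,0.014,1]
    - [0,0,0.765,-0.716,-0.705,0.014,1]
    - [0,0,0.765,-0.716,-0.705,0.014,1]
    - [0,0,0.765,-0.716,-0.705,0.014,1]
    - [0,0,0.765,-0.716,-0.705,0.014,1]
    - [0,0,0.765,-0.716,-0.705,0.014,1]

```text
t: 2.1
eef_pos: [0.4003, 0.239, 0.2002]
eef_rot: [-1.469, -2.777, -0.001]
wrist_force: [-0.2, 0.1, -0.1]
grip_width: 0.0859
finger_force: 0.0
```

```bash
python3 - <<'E'
from h import *
plan([.568,-.132,.20])
E
```

```text
t 2.1 turn [ 6.000e-04 -6.000e-04  7.613e-01] shift [-1.0025e+00 -1.7570e-01  1.0000e-04] F [-0.2  0.1 -0.1] w 0.0859 pos [0.4003 0.239  0.2002]
```

Emit:
apply_moves:
  rows:
    - [0,0,0.761,-1,-0.175,0,1]
    - [0,0,0.761,-1,-0.175,0,1]
    - [0,0,0.761,-1,-0.175,0,1]
    - [0,0,0.761,-1,-0.175,0,1]
    - [0,0,0.761,-1,-0.175,0,1]
    - [0,0,0.761,-1,-0.175,0,1]
    - [0,0,0.761,-1,-0.175,0,1]
    - [0,0,0.761,-1,-0.175,0,1]
    - [0,0,0.761,-1,-0.175,0,1]
    - [0,0,0.761,-1,-0.175,0,1]

```text
t: 3.1
eef_pos: [0.569, -0.129, 0.1995]
eef_rot: [-2.217, -2.224, 0.0]
wrist_force: [0.0, 1.2, 0.6]
grip_width: 0.0854
finger_force: 0.0
```

```bash
python3 - <<'E'
from h import *
plan([.568,-.132,.20])
p,i,d=grab("wrist"); save(i,"wr1"); w=cloud(p,d)
print(np.round(p["world_from_camera"],3).tolist())
r=arm.spot_in("wrist","sleeve"); print(r)
q=w.reshape(-1,3); m=(abs(q[:,0]-.568)<.03)&(abs(q[:,1]+.132)<.03)
s=q[m]; h,e=np.histogram(s[:,2],bins=np.arange(.04,.13,.002)); print([(round(a*1000),int(b)) for a,b in zip(e,h) if b])
t=s[(s[:,2]>.105)&(s[:,2]<.13)]; print(t.min(0),t.max(0))
c,rad=cv2.minEnclosingCircle(t[:,:2].astype(np.float32)*1000); print(c,rad)
E
```

```text
t 3.1 turn [-0.0012 -0.0012  0.0044] shift [-0.0074 -0.0025 -0.0012] F [0.  1.2 0.6] w 0.0854 pos [ 0.569  -0.129   0.1995]
[[1.0, -0.004, 0.0, 0.569], [0.004, 0.945, 0.327, -0.045], [-0.002, -0.327, 0.945, 0.369], [0.0, 0.0, 0.0, 1.0]]
[{'uv': [312.5, 229.9], 'confidence': 0.88}, {'uv': [313.7, 203.3], 'confidence': 0.51}]
[(42, 30), (44, 1058), (46, 1321), (48, 43), (50, 46), (52, 14), (54, 2), (56, 11), (58, 18), (60, 10), (62, 8), (64, 5), (66, 2), (80, 14), (82, 32), (84, 25), (86, 40), (88, 19), (90, 42), (92, 19), (94, 40), (96, 34), (98, 68), (100, 449), (102, 113), (104, 107), (106, 76), (108, 64), (110, 85), (112, 418), (114, 1076), (116, 332), (118, 6)]
[ 0.54679303 -0.15372386  0.10502914] [ 0.58603575 -0.11363603  0.11845399]
(566.2444458007812, -133.73329162597656) 20.16602897644043
```

View pics/wr1.png

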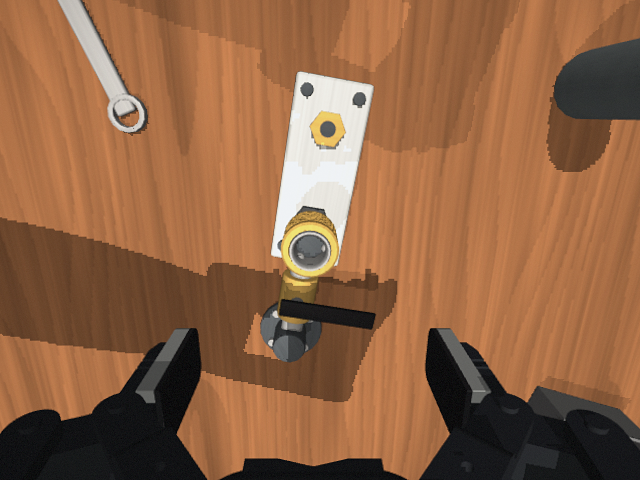

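The wrist view shows the coupler mouth at (311,249) and the block below it. The fingers are well clear of the lever at (327,314). The coupler axis is now about (0.567,-0.1335), with the sleeve from z 0.080 to 0.114.

Emit:
apply_moves:
  rows:
    - [0,0,0.004,-0.011,-0.005,0.05,1]
    - [0,0,0.004,-0.011,-0.005,0.15,1]
    - [0,0,0.004,-0.011,-0.005,0.25,1]
    - [0,0,0.004,-0.011,-0.005,0.304,1]
    - [0,0,0.004,-0.011,-0.005,0.304,1]
    - [0,0,0.004,-0.011,-0.005,0.304,0.4]
    - [0,0,0.004,-0.011,-0.005,0.304,0.2]
    - [0,0,0.004,-0.011,-0.005,0.304,0.2]
    - [0,0,0.004,-0.011,-0.005,0.304,0.2]
    - [0,0,0.004,-0.011,-0.005,0.304,0.2]

```text
t: 4.2
eef_pos: [0.5669, -0.1341, 0.0794]
eef_rot: [2.22, 2.221, 0.001]
wrist_force: [1.5, -0.8, -0.3]
grip_width: 0.0514
finger_force: 0.0
```

```bash
python3 - <<'E'
from h import *
plan([.567,-.1335,.078])
p,i,d=grab("wrist"); save(i,"wr2"); w=cloud(p,d)
q=w.reshape(-1,3); m=(abs(q[:,0]-.567)<.0215)&(abs(q[:,1]+.1335)<.0215)
t=q[m]; t=t[(t[:,2]>.106)&(t[:,2]<.12)]; print(t.min(0),t.max(0))
print(cv2.minEnclosingCircle(t[:,:2].astype(np.float32)*1000))
# finger pixels
for n,sl in (("L",w[:,:320].reshape(-1,3)),("R",w[:,320:].reshape(-1,3))):
    k=sl[(abs(sl[:,1]+.1335)<.02)&(sl[:,2]>.06)&(abs(sl[:,0]-.567)>.021)&(abs(sl[:,0]-.567)<.07)]
    if len(k): print(n,k.min(0),k.max(0))
E
```

```text
t 4.2 turn [0.0019 0.0006 0.0003] shift [0.0015 0.0003 0.0035] F [ 1.5 -0.8 -0.3] w 0.0514 pos [ 0.5669 -0.1341  0.0794]
[ 0.54665796 -0.1527365   0.10601274] [ 0.58635341 -0.11304503  0.11829539]
((566.5516967773438, -133.1990509033203), 20.357276916503906)
L [ 0.50296887 -0.14692243  0.10909073] [ 0.54599881 -0.11524386  0.19125185]
R [ 0.58800417 -0.14663417  0.10892379] [ 0.62989963 -0.11484527  0.19127224]
```

View pics/wr2.png

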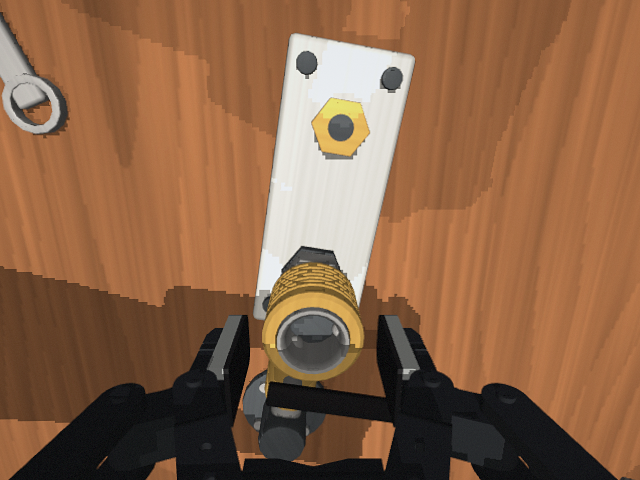

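The fingers sit evenly on either side of the sleeve, whose mouth is at (312,340). Closing now.

Emit:
apply_moves:
  rows:
    - [0,0,0,0.002,0,0.008,0.2]
    - [0,0,0,0.002,0,0.008,0.1]
    - [0,0,0,0.002,0,0.008,0]
    - [0,0,0,0.002,0,0.008,-1]
    - [0,0,0,0.002,0,0.008,-1]
    - [0,0,0,0.002,0,0.008,-1]
    - [0,0,0,0.002,0,0.008,-1]
    - [0,0,0,0.002,0,0.008,-1]
    - [0,0,0,0.002,0,0.008,-1]
    - [0,0,0,0.002,0,0.008,-1]

```text
t: 5.25
eef_pos: [0.567, -0.1331, 0.0762]
eef_rot: [2.22, 2.221, 0.001]
wrist_force: [1.0, 0.7, 5.7]
grip_width: 0.0381
finger_force: 59.8
```

Emit:
apply_moves:
  rows:
    - [0,0,0,0,0,0.003,-1]
    - [0,0,0,0,0,0.006,-1]
    - [0,0,0,0,0,0.009,-1]
    - [0,0,0,0,0,0.012,-1]
    - [0,0,0,0,0,0.014,-1]
    - [0,0,0,0,0,0.016,-1]
    - [0,0,0,0,0,0.016,-1]
    - [0,0,0,0,0,0.016,-1]
    - [0,0,0,0,0,0.016,-1]
    - [0,0,0,0,0,0.016,-1]

```text
t: 6.25
eef_pos: [0.567, -0.1331, 0.0701]
eef_rot: [2.22, 2.221, 0.001]
wrist_force: [0.5, 1.8, 6.5]
grip_width: 0.0385
finger_force: 60.1
```

Emit:
apply_moves:
  rows:
    - [0,0,0,0,0,0.002,-1]
    - [0,0,0,0,0,0.004,-1]
    - [0,0,0,0,0,0.006,-1]
    - [0,0,0,0,0,0.007,-1]
    - [0,0,0,0,0,0.007,-1]
    - [0,0,0,0,0,0.007,-1]
    - [0,0,0,0,0,0.007,-1]
    - [0,0,0,0,0,0.007,-1]
    - [0,0,0,0,0,0.007,-1]
    - [0,0,0,0,0,0.007,-1]

```text
t: 7.25
eef_pos: [0.5671, -0.1331, 0.0681]
eef_rot: [2.22, 2.221, 0.001]
wrist_force: [-1.3, 2.6, 11.5]
grip_width: 0.038
finger_force: 60.5
```

```bash
python3 - <<'E'
from h import *
plan([.567,-.1335,.078])
p,i,d=grab("wrist"); save(i[200:480,160:480],"wr3"); w=cloud(p,d)
q=w.reshape(-1,3); m=(np.hypot(q[:,0]-.5666,q[:,1]+.1333)<.0215)
s=q[m];h,e=np.histogram(s[:,2],bins=np.arange(.08,.125,.001)); print([(round(a*1000),int(b)) for a,b in zip(e,h) if b])
r=np.hypot(s[:,0]-.5666,s[:,1]+.1333); print([np.round(np.median(s[(r>a)&(r<a+.001)&(s[:,2]>.09),2]),4) for a in np.arange(.01,.02,.001)])
E
```

```text
t 7.25 turn [0.0016 0.0003 0.0008] shift [-0.001  -0.0002 -0.0246] F [-1.3  2.6 11.5] w 0.038 pos [ 0.5671 -0.1331  0.0681]
[(80, 42), (81, 51), (82, 102), (83, 90), (84, 35), (85, 68), (86, 142), (87, 57), (88, 45), (89, 113), (90, 108), (91, 44), (92, 74), (93, 143), (94, 83), (95, 33), (96, 125), (97, 153), (98, 59), (99, 70), (100, 107), (101, 109), (102, 123), (103, 125), (104, 215), (105, 720), (106, 1661), (107, 1618), (108, 585), (109, 221), (110, 219), (111, 255), (112, 225), (113, 286), (114, 454), (115, 597), (116, 860), (117, 245), (118, 43), (119, 52), (120, 41), (121, 49), (122, 44), (123, 43)]
[np.float64(0.1129), np.float64(0.1159), np.float64(0.117), np.float64(0.1155), np.float64(0.115), np.float64(0.1073), np.float64(0.1071), np.float64(0.1067), np.float64(0.1065), np.float64(0.1047)]
```

View pics/wr3.png

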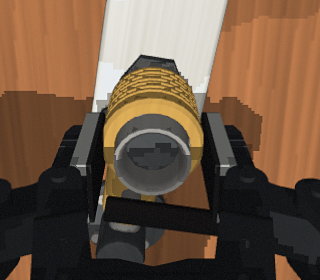

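The sleeve is drawn back with its top at z 0.107, around the mouth ring at (153,160) in the crop, so about 8 mm of travel. A little more will be sure.

Emit:
apply_moves:
  rows:
    - [0,0,0,0,0,0.002,-1]
    - [0,0,0,0,0,0.004,-1]
    - [0,0,0,0,0,0.006,-1]
    - [0,0,0,0,0,0.006,-1]
    - [0,0,0,0,0,0.006,-1]
    - [0,0,0,0,0,0.006,-1]
    - [0,0,0,0,0,0.006,-1]
    - [0,0,0,0,0,0.006,-1]
    - [0,0,0,0,0,0.006,-1]
    - [0,0,0,0,0,0.006,-1]

```text
t: 8.3
eef_pos: [0.5671, -0.1331, 0.0661]
eef_rot: [2.22, 2.221, 0.001]
wrist_force: [-3.4, 2.6, 12.1]
grip_width: 0.0382
finger_force: 60.8
```

Emit:
apply_moves:
  rows:
    - [0,0,0,0,0,0,0.3]
    - [0,0,0,0,0,0,0.5]
    - [0,0,0,0,0,0,0.6]
    - [0,0,0,0,0,0,0.6]
    - [0,0,0,0,0,-0.02,0.6]
    - [0,0,0,0,0,-0.1,0.7]
    - [0,0,0,0,0,-0.2,1]
    - [0,0,0,0,0,-0.3,1]
    - [0,0,0,0,0,-0.334,1]
    - [0,0,0,0,0,-0.334,1]

```text
t: 9.3
eef_pos: [0.568, -0.1337, 0.2008]
eef_rot: [2.217, 2.218, 0.004]
wrist_force: [-0.0, -0.2, -0.4]
grip_width: 0.0857
finger_force: 0.0
```

```bash
python3 - <<'E'
from h import *
plan([.572,.2127,.20])
p,i,d=grab("wrist"); w=cloud(p,d)
q=w.reshape(-1,3); s=q[(np.hypot(q[:,0]-.5666,q[:,1]+.1333)<.0215)]
r=np.hypot(s[:,0]-.5666,s[:,1]+.1333); print([np.round(np.median(s[(r>a)&(r<a+.001)&(s[:,2]>.09),2]),4) for a in np.arange(.008,.02,.001)])
E
```

```text
t 9.3 turn [0.0075 0.0026 0.0004] shift [8.659e-01 1.020e-02 4.000e-04] F [-0.  -0.2 -0.4] w 0.0857 pos [ 0.568  -0.1337  0.2008]
[np.float64(0.1078), np.float64(0.3014), np.float64(0.3026), np.float64(0.3024), np.float64(0.302), np.float64(0.3006), np.float64(0.3022), np.float64(0.3016), np.float64(0.3013), np.float64(0.3004), np.float64(0.1105), np.float64(0.1077)]
```

```bash
python3 - <<'E'
from h import *
p,i,d=grab("wrist"); save(i[120:360,200:520],"wr4"); w=cloud(p,d)
q=w.reshape(-1,3); s=q[(np.hypot(q[:,0]-.5666,q[:,1]+.1333)<.0215)&(q[:,2]<.13)&(q[:,2]>.09)]
r=np.hypot(s[:,0]-.5666,s[:,1]+.1333); print([np.round(np.median(s[(r>a)&(r<a+.001),2]),4) for a in np.arange(.008,.02,.001)])
t=s[s[:,2]>.1125]; print(cv2.minEnclosingCircle(t[:,:2].astype(np.float32)*1000))
E
```

```text
[np.float64(0.1078), np.float64(0.1075), np.float64(0.1117), np.float64(0.1145), np.float64(0.1163), np.float64(0.1156), np.float64(0.1102), np.float64(0.1101), np.float64(0.1103), np.float64(0.1101), np.float64(0.1098), np.float64(0.1052)]
((566.374267578125, -133.66148376464844), 14.092284202575684)
```

View pics/wr4.png

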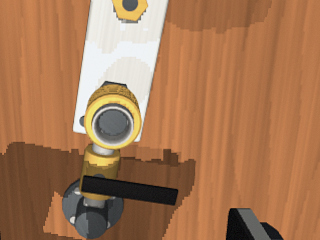

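Emit:
apply_moves:
  rows:
    - [0,0,0,0.866,0.01,0,1]
    - [0,0,0,0.866,0.01,0,1]
    - [0,0,0,0.866,0.01,0,1]
    - [0,0,0,0.866,0.01,0,1]
    - [0,0,0,0.866,0.01,0,1]
    - [0,0,0,0.866,0.01,0,1]
    - [0,0,0,0.866,0.01,0,1]
    - [0,0,0,0.866,0.01,0,1]
    - [0,0,0,0.866,0.01,0,1]
    - [0,0,0,0.866,0.01,0,1]

```text
t: 10.4
eef_pos: [0.5694, 0.2124, 0.1951]
eef_rot: [-2.221, -2.22, 0.005]
wrist_force: [0.2, -0.0, 0.7]
grip_width: 0.0857
finger_force: 0.0
```

```bash
python3 - <<'E'
from h import *
plan([.572,.2127,.060])
p,i,d=grab("wrist"); w=cloud(p,d)
q=w.reshape(-1,3); s=q[(np.hypot(q[:,0]-.572,q[:,1]-.2127)<.035)&(q[:,2]<.105)&(q[:,2]>.088)]
print(len(s),s.min(0),s.max(0),np.median(s[:,2]),cv2.minEnclosingCircle(s[:,:2].astype(np.float32)*1000))
for n in ["filter_c","silencer_c","gauge_c"]:
    r=arm.spot_in("wrist",n)
    if r: u,v=np.round(r[0]["uv"]).astype(int); print(n,u,v,w[v,u],r[0]["confidence"])
E
```

```text
t 10.4 turn [-0.0042  0.0016 -0.0003] shift [0.0013 0.0077 0.3376] F [ 0.2 -0.   0.7] w 0.0857 pos [0.5694 0.2124 0.1951]
4458 [0.54391898 0.18672026 0.088043  ] [0.59729918 0.24029793 0.10018903] 0.0967155798947806 ((570.54296875, 213.33250427246094), 27.113361358642578)
filter_c 316 97 [0.57074149 0.30471184 0.10851518] 0.9
silencer_c 313 328 [0.5689447  0.13510569 0.08860999] 0.63
gauge_c 316 232 [0.57105029 0.21651949 0.09629739] 0.94
```

The sleeve is caught: its ring, around the mouth at (113,122) in the crop, sits about 6 mm below the mouth, against 2 mm when forward. The gauge is centred at (0.571,0.213), and I'm descending on it.

Emit:
apply_moves:
  rows:
    - [0,0,0,0.001,-0.002,0.05,1]
    - [0,0,0,0.001,-0.002,0.15,1]
    - [0,0,0,0.001,-0.002,0.25,1]
    - [0,0,0,0.001,-0.002,0.32,1]
    - [0,0,0,0.001,-0.002,0.35,1]
    - [0,0,0,0.001,-0.002,0.35,0.9]
    - [0,0,0,0.001,-0.002,0.35,0.7]
    - [0,0,0,0.001,-0.002,0.35,0.6]
    - [0,0,0,0.001,-0.002,0.35,0.6]
    - [0,0,0,0.001,-0.002,0.35,0.6]

```text
t: 11.6
eef_pos: [0.5703, 0.214, 0.0587]
eef_rot: [2.22, 2.221, 0.003]
wrist_force: [-0.2, -0.4, 0.4]
grip_width: 0.0684
finger_force: 0.0
```

```bash
python3 - <<'E'
from h import *
plan([.571,.2132,.058])
p,i,d=grab("wrist"); save(i,"wr5"); w=cloud(p,d)
q=w.reshape(-1,3); s=q[(np.hypot(q[:,0]-.571,q[:,1]-.213)<.029)&(q[:,2]<.103)&(q[:,2]>.093)]
print(len(s),s.min(0),s.max(0),np.median(s[:,2]),cv2.minEnclosingCircle(s[:,:2].astype(np.float32)*1000))
E
```

```text
t 11.6 turn [ 0.0029 -0.0008  0.0005] shift [-0.002   0.0018  0.0017] F [-0.2 -0.4  0.4] w 0.0684 pos [0.5703 0.214  0.0587]
13796 [0.54406293 0.18698225 0.0930098 ] [0.59736276 0.24096593 0.09992049] 0.09666681195201791 ((570.79541015625, 213.9512481689453), 27.234493255615234)
```

View pics/wr5.png

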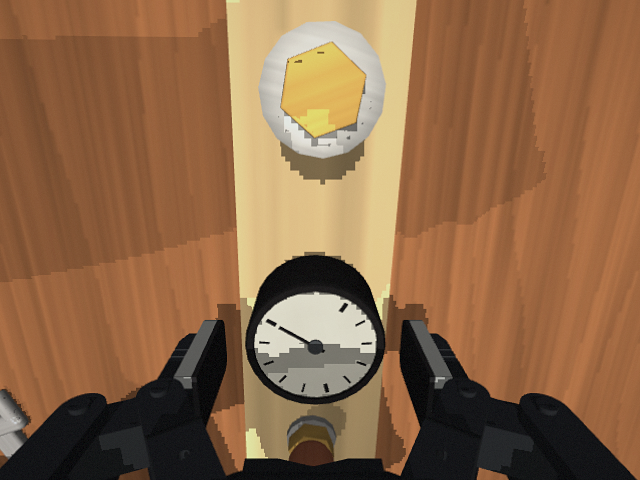

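The gauge dial, at (315,345), lies between the fingers, and the filter and silencer are clear. Gripping, then lifting straight up.

Emit:
apply_moves:
  rows:
    - [0,0,0,0,0.001,0,0.4]
    - [0,0,0,0,0.001,0,-1]
    - [0,0,0,0,0.001,0,-1]
    - [0,0,0,0,0.001,0,-1]
    - [0,0,0,0,0.001,0,-1]
    - [0,0,0,0,0.001,0,-1]
    - [0,0,0,0,0.001,0,-1]
    - [0,0,0,0,0.001,0,-1]
    - [0,0,0,0,0.001,0,-1]
    - [0,0,0,0,0.001,0,-1]

```text
t: 12.65
eef_pos: [0.5706, 0.2139, 0.0581]
eef_rot: [2.22, 2.221, 0.002]
wrist_force: [1.3, -0.4, 5.0]
grip_width: 0.0511
finger_force: 62.3
```

Emit:
apply_moves:
  rows:
    - [0,0,0,0,0,-0.01,-1]
    - [0,0,0,0,0,-0.03,-1]
    - [0,0,0,0,0,-0.06,-1]
    - [0,0,0,0,0,-0.1,-1]
    - [0,0,0,0,0,-0.15,-1]
    - [0,0,0,0,0,-0.2,-1]
    - [0,0,0,0,0,-0.26,-1]
    - [0,0,0,0,0,-0.32,-1]
    - [0,0,0,0,0,-0.35,-1]
    - [0,0,0,0,0,-0.35,-1]

```text
t: 13.65
eef_pos: [0.5712, 0.2142, 0.2007]
eef_rot: [2.219, 2.22, 0.007]
wrist_force: [0.1, -0.4, -2.1]
grip_width: 0.0512
finger_force: 63.8
```

```bash
python3 - <<'E'
from h import *
plan([.5665,-.1335,.20])
for c in ("wrist","scene"):
    p,i,d=grab(c); w=cloud(p,d); s0=arm.state()["eef_pos"]
    if c=="scene": save(i[100:340,320:640],"sc6")
    q=w.reshape(-1,3); z=s0[2]
    m=(np.hypot(q[:,0]-s0[0],q[:,1]-s0[1])<.03)&(q[:,2]>z-.05)&(q[:,2]<z+.046)
    if c=="wrist":
        s=q[m&(q[:,2]>z+.03)]
        s=s[np.hypot(s[:,0]-s0[0],s[:,1]-s0[1])<.0285]
        # dial plane fit (white part inner radius)
        t=s[np.hypot(s[:,0]-s0[0],s[:,1]-s0[1])<.02]
        A=np.c_[t[:,:2]-s0[:2],np.ones(len(t))]; 
        for _ in range(3):
            c_=np.linalg.lstsq(A,t[:,2],rcond=None)[0]; e=abs(A@c_-t[:,2]); k=e<.003; A=A[k];t=t[k]
        print("tilt slopes",c_,len(t))
        print(s.min(0),s.max(0),cv2.minEnclosingCircle(s[:,:2].astype(np.float32)*1000))
    else:
        s=q[(np.hypot(q[:,0]-s0[0],q[:,1]-s0[1])<.02)&(q[:,2]<z)]
        if len(s): 
            h=np.arange(z-.03,z,.004)
            for a in h:
                k=s[(s[:,2]>=a)&(s[:,2]<a+.004)]
                if len(k)>3: print(round(a,4),len(k),k.min(0),k.max(0))
E
```

```text
t 13.65 turn [ 0.0065 -0.0019  0.0005] shift [-8.691e-01 -1.200e-02  4.000e-04] F [ 0.1 -0.4 -2.1] w 0.0512 pos [0.5712 0.2142 0.2007]
tilt slopes [0.02134947 0.00202847 0.23903628] 7499
[0.54382724 0.18780354 0.22846571] [0.59655101 0.24143326 0.24443449] ((570.214599609375, 214.4724578857422), 28.277381896972656)
0.1668 55 [0.56339167 0.20477164 0.16680897] [0.58224917 0.2233486  0.17071628]
0.1708 48 [0.56981176 0.20514346 0.17083731] [0.58135463 0.22369403 0.1747446 ]
0.1748 25 [0.56741966 0.20756912 0.1748399 ] [0.57964443 0.21942475 0.17862592]
0.1788 37 [0.56790661 0.20497019 0.17933419] [0.58140339 0.22222508 0.18261356]
0.1828 39 [0.57195819 0.20464156 0.18283304] [0.58191197 0.22136703 0.18672095]
0.1868 46 [0.5677843  0.20070573 0.1874767 ] [0.58615474 0.22547661 0.19077102]
0.1908 90 [0.56208899 0.20045395 0.19078924] [0.58591569 0.22776412 0.1947755 ]
0.1948 24 [0.57198839 0.2039946  0.19481052] [0.58143526 0.22182304 0.19675981]
```

View pics/sc6.png

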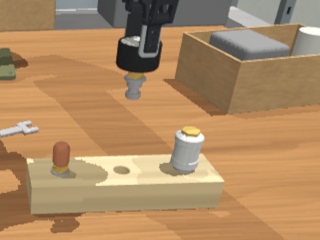

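The scene crop shows the gauge hanging upright in the gripper, with its plug at (134,85). The filter and silencer are still in the rack.

Emit:
apply_moves:
  rows:
    - [0,0,0,-0.1,-0.001,0,-1]
    - [0,0,0,-0.2,-0.003,0,-1]
    - [0.004,0,0,-0.3,-0.004,0,-1]
    - [0.004,0,0,-0.4,-0.006,0,-1]
    - [0.004,0,0,-0.5,-0.007,0,-1]
    - [0.004,0,0,-0.6,-0.008,0,-1]
    - [0.004,0,0,-0.7,-0.01,0,-1]
    - [0.004,0,0,-0.79,-0.011,0,-1]
    - [0.004,0,0,-0.85,-0.012,0,-1]
    - [0.004,0,0,-0.869,-0.012,0,-1]

```text
t: 14.75
eef_pos: [0.5638, -0.1359, 0.1949]
eef_rot: [-2.221, -2.215, 0.007]
wrist_force: [-0.2, 1.5, -2.6]
grip_width: 0.0512
finger_force: 63.7
```

Emit:
apply_moves:
  rows:
    - [0,0,0,0,0,0,-1]
    - [0,0,0,0,0,0.02,-1]
    - [0,0,0,0,0,0.04,-1]
    - [0,0,0,0,0,0.06,-1]
    - [0,0,0,0,0,0.075,-1]
    - [0,0,0,0,0,0.08,-1]
    - [0,0,0,0,0,0.08,-1]
    - [0,0,0,0,0,0.08,-1]
    - [0,0,0,0,0,0.08,-1]
    - [0,0,0,0,0,0.08,-1]

```text
t: 15.75
eef_pos: [0.5653, -0.134, 0.1657]
eef_rot: [-2.22, -2.221, 0.003]
wrist_force: [0.1, 0.3, -2.9]
grip_width: 0.0512
finger_force: 63.7
```

```bash
python3 - <<'E'
from h import *
plan([.5665,-.1335,.165])
p,i,d=grab("scene"); w=cloud(p,d); s0=arm.state()["eef_pos"]
c=i[170:290,130:280]; save(cv2.resize(c,None,fx=4,fy=4,interpolation=cv2.INTER_CUBIC),"sc7")
q=w.reshape(-1,3); s=q[(np.hypot(q[:,0]-.568,q[:,1]+.133)<.035)]
for a in np.arange(.08,.19,.004):
    k=s[(s[:,2]>=a)&(s[:,2]<a+.004)]
    if len(k)>3: print(round(a,3),len(k),"y",np.round((k[:,1].min()+k[:,1].max())/2,4),np.round(np.ptp(k[:,1]),4),"xmax",np.round(k[:,0].max(),4))
E
```

```text
t 15.75 turn [-0.0029  0.0004  0.0003] shift [0.0013 0.0029 0.0019] F [ 0.1  0.3 -2.9] w 0.0512 pos [ 0.5653 -0.134   0.1657]
0.08 72 y -0.1319 0.039 xmax 0.5875
0.084 72 y -0.1316 0.0377 xmax 0.5875
0.088 72 y -0.1321 0.0389 xmax 0.5882
0.092 74 y -0.1316 0.0379 xmax 0.5882
0.096 75 y -0.1309 0.0367 xmax 0.5876
0.1 73 y -0.1316 0.0385 xmax 0.5872
0.104 96 y -0.1308 0.0369 xmax 0.5874
0.108 220 y -0.1324 0.0391 xmax 0.588
0.112 109 y -0.1322 0.0268 xmax 0.5815
0.116 64 y -0.1323 0.0271 xmax 0.5805
0.128 13 y -0.1318 0.0155 xmax 0.5752
0.132 40 y -0.1333 0.0196 xmax 0.5766
0.136 60 y -0.133 0.0188 xmax 0.5764
0.14 29 y -0.1324 0.0127 xmax 0.5731
0.144 25 y -0.1316 0.0157 xmax 0.5754
0.148 38 y -0.1324 0.0175 xmax 0.5767
0.152 26 y -0.1317 0.0236 xmax 0.5794
0.156 102 y -0.1334 0.0274 xmax 0.5813
0.16 46 y -0.1331 0.0206 xmax 0.5775
0.164 24 y -0.1329 0.0165 xmax 0.577
0.172 57 y -0.1322 0.0495 xmax 0.5918
0.176 119 y -0.1324 0.0516 xmax 0.5934
0.18 125 y -0.1318 0.0512 xmax 0.5944
0.184 135 y -0.1327 0.0524 xmax 0.5936
0.188 126 y -0.1327 0.0526 xmax 0.5931
```

View pics/sc7.png

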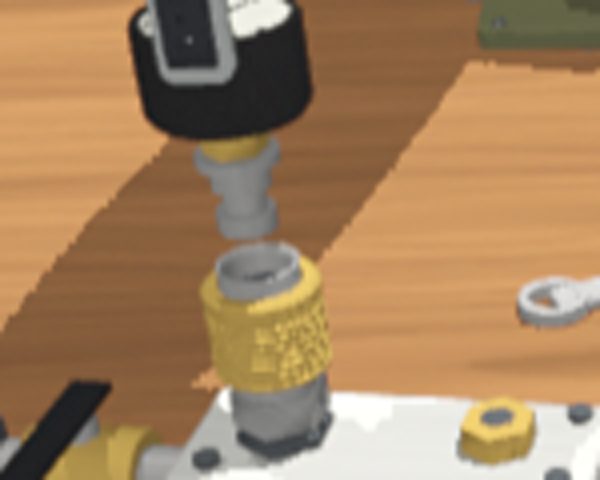

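The plug nose at (246,230) is right above the open mouth at (258,265), with about 1 mm to correct in x and y. The sleeve is still back. Lowering gently.

Emit:
apply_moves:
  rows:
    - [0,0,0,0.002,0.003,0,-1]
    - [0,0,0,0.002,0.003,0.006,-1]
    - [0,0,0,0.002,0.003,0.012,-1]
    - [0,0,0,0.002,0.003,0.018,-1]
    - [0,0,0,0.002,0.003,0.024,-1]
    - [0,0,0,0.002,0.003,0.03,-1]
    - [0,0,0,0.002,0.003,0.036,-1]
    - [0,0,0,0.002,0.003,0.04,-1]
    - [0,0,0,0.002,0.003,0.04,-1]
    - [0,0,0,0.002,0.003,0.04,-1]

```text
t: 16.8
eef_pos: [0.5662, -0.1331, 0.1492]
eef_rot: [-2.219, -2.22, 0.004]
wrist_force: [0.3, -0.4, -3.0]
grip_width: 0.0511
finger_force: 63.7
```

Emit:
apply_moves:
  rows:
    - [0,0,0,0,0,0.004,-1]
    - [0,0,0,0,0,0.008,-1]
    - [0,0,0,0,0,0.012,-1]
    - [0,0,0,0,0,0.015,-1]
    - [0,0,0,0,0,0.018,-1]
    - [0,0,0,0,0,0.02,-1]
    - [0,0,0,0,0,0.02,-1]
    - [0,0,0,0,0,0.02,-1]
    - [0,0,0,0,0,0.02,-1]
    - [0,0,0,0,0,0.02,-1]

```text
t: 17.8
eef_pos: [0.5665, -0.1335, 0.1437]
eef_rot: [-2.22, -2.221, 0.004]
wrist_force: [-5.3, 0.5, 7.6]
grip_width: 0.0513
finger_force: 64.8
```

Emit:
apply_moves:
  rows:
    - [0,0,0,0,-0.001,0,-1]
    - [0,0,0,0,-0.0015,0,-1]
    - [0,0,0,0,-0.0015,0,-1]
    - [0,0,0,0,-0.0015,0.002,-1]
    - [0,0,0,0,-0.0015,0.004,-1]
    - [0,0,0,0,-0.0015,0.006,-1]
    - [0,0,0,0,-0.0015,0.008,-1]
    - [0,0,0,0,-0.0015,0.008,-1]
    - [0,0,0,0,-0.0015,0.008,-1]
    - [0,0,0,0,-0.0015,0.008,-1]

```text
t: 18.8
eef_pos: [0.5666, -0.1339, 0.1434]
eef_rot: [2.22, 2.221, -0.003]
wrist_force: [-7.2, 0.6, 17.5]
grip_width: 0.0512
finger_force: 65.7
```

Emit:
apply_moves:
  rows:
    - [0,0,0,0,-0.001,-0.004,-1]
    - [0,0,0,0,-0.001,-0.008,-1]
    - [0,0,0,0,-0.001,-0.012,-1]
    - [0,0,0,0,-0.001,-0.012,-1]
    - [0,0,0,0,-0.001,-0.012,-1]
    - [0,0,0,0,-0.001,-0.012,-1]
    - [0,0,0,0,-0.001,-0.012,-1]
    - [0,0,0,0,-0.001,-0.012,-1]
    - [0,0,0,0,-0.001,-0.012,-1]
    - [0,0,0,0,-0.001,-0.012,-1]

```text
t: 19.8
eef_pos: [0.566, -0.1333, 0.1437]
eef_rot: [-2.221, -2.222, 0.002]
wrist_force: [1.3, 0.6, 4.7]
grip_width: 0.051
finger_force: 64.4
```

```bash
python3 - <<'E'
from h import *
plan([.5665,-.1335,.165])
p,i,d=grab("scene"); w=cloud(p,d); s0=arm.state()
print(s0["wrist_torque"])
c=i[170:290,130:280]; save(cv2.resize(c,None,fx=4,fy=4,interpolation=cv2.INTER_CUBIC),"sc8")
q=w.reshape(-1,3); s=q[(np.hypot(q[:,0]-.568,q[:,1]+.133)<.035)]
for a in np.arange(.09,.172,.002):
    k=s[(s[:,2]>=a)&(s[:,2]<a+.002)]
    if len(k)>3: print(round(a,3),len(k),"y",np.round((k[:,1].min()+k[:,1].max())/2,4),np.round(np.ptp(k[:,1]),4),"xmax",np.round(k[:,0].max(),4))
E
```

```text
t 19.8 turn [-0.0014  0.0006  0.0005] shift [-0.0006  0.0011 -0.0532] F [1.3 0.6 4.7] w 0.051 pos [ 0.566  -0.1333  0.1437]
[ 0.09934644 -0.12262263 -0.04144495]
0.09 46 y -0.132 0.0391 xmax 0.5867
0.092 34 y -0.1321 0.0374 xmax 0.5868
0.094 38 y -0.1304 0.0363 xmax 0.5884
0.096 37 y -0.1313 0.0368 xmax 0.587
0.098 36 y -0.1311 0.0366 xmax 0.5869
0.1 47 y -0.1318 0.0383 xmax 0.5873
0.102 32 y -0.1306 0.0353 xmax 0.5878
0.104 40 y -0.1311 0.0374 xmax 0.5877
0.106 34 y -0.131 0.0363 xmax 0.5869
0.108 72 y -0.1324 0.0392 xmax 0.5875
0.11 110 y -0.1322 0.0374 xmax 0.5876
0.112 25 y -0.1311 0.0243 xmax 0.5819
0.114 61 y -0.1319 0.0263 xmax 0.5804
0.116 75 y -0.1322 0.0268 xmax 0.5815
0.118 14 y -0.1318 0.0128 xmax 0.5748
0.12 13 y -0.1318 0.0124 xmax 0.5748
0.122 5 y -0.1335 0.0066 xmax 0.5747
0.124 16 y -0.1318 0.0178 xmax 0.5769
0.126 20 y -0.1309 0.0166 xmax 0.5772
0.128 19 y -0.1313 0.0177 xmax 0.5771
0.13 11 y -0.131 0.0116 xmax 0.5758
0.132 9 y -0.1319 0.0255 xmax 0.5794
0.134 30 y -0.1316 0.0253 xmax 0.5815
0.136 72 y -0.1326 0.0269 xmax 0.5805
0.138 22 y -0.1318 0.0202 xmax 0.5785
0.14 22 y -0.1318 0.0188 xmax 0.5768
0.142 13 y -0.13 0.0124 xmax 0.5772
0.15 19 y -0.1289 0.0414 xmax 0.5911
0.152 25 y -0.1306 0.0443 xmax 0.5926
0.154 56 y -0.1302 0.0497 xmax 0.594
0.156 65 y -0.1311 0.0508 xmax 0.5941
0.158 62 y -0.1308 0.0503 xmax 0.5938
0.16 56 y -0.1318 0.052 xmax 0.5941
0.162 62 y -0.1314 0.051 xmax 0.595
0.164 61 y -0.1314 0.0499 xmax 0.5936
0.166 62 y -0.1317 0.0528 xmax 0.5941
0.168 62 y -0.1303 0.0496 xmax 0.5938
0.17 59 y -0.1313 0.051 xmax 0.5938
```

View pics/sc8.png

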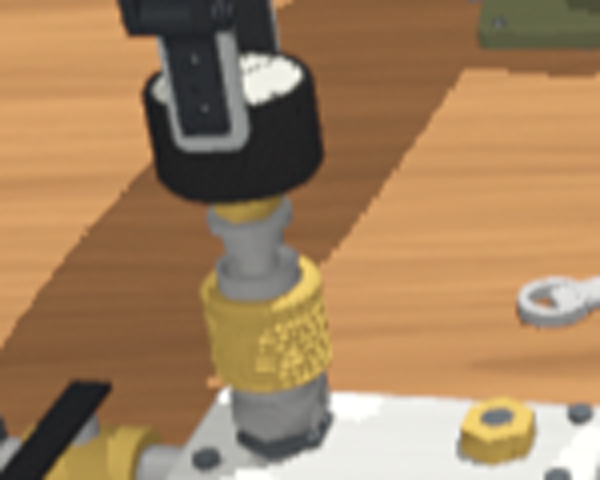

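The sleeve at (265,320) is still back. The plug is in the mouth with its shoulder about 16 mm above it, so the nose is just at the valve collar. The side load is gone, so I'll push on gently.

Emit:
apply_moves:
  rows:
    - [0,0,0,0,0,0.003,-1]
    - [0,0,0,0,0,0.006,-1]
    - [0,0,0,0,0,0.008,-1]
    - [0,0,0,0,0,0.01,-1]
    - [0,0,0,0,0,0.012,-1]
    - [0,0,0,0,0,0.012,-1]
    - [0,0,0,0,0,0.012,-1]
    - [0,0,0,0,0,0.012,-1]
    - [0,0,0,0,0,0.012,-1]
    - [0,0,0,0,0,0.012,-1]

```text
t: 20.85
eef_pos: [0.5665, -0.1339, 0.1433]
eef_rot: [2.22, 2.221, -0.003]
wrist_force: [-5.9, 1.9, 21.0]
grip_width: 0.0511
finger_force: 66.2
```

Emit:
apply_moves:
  rows:
    - [0,0,0,0,0,-0.006,-1]
    - [0,0,0,0,0,-0.012,-1]
    - [0,0,0,0,0,-0.016,-1]
    - [0,0,0,0,0,-0.018,-1]
    - [0,0,0,0,0.002,-0.018,-1]
    - [0,0,0,0,0.004,-0.018,-1]
    - [0,0,0,0,0.004,-0.018,-1]
    - [0,0,0,0,0.004,-0.018,-1]
    - [0,0,0,0,0.004,-0.018,-1]
    - [0,0,0,0,0.004,-0.018,-1]

```text
t: 21.85
eef_pos: [0.5665, -0.133, 0.1448]
eef_rot: [-2.219, -2.22, 0.004]
wrist_force: [0.1, 0.3, -3.7]
grip_width: 0.0514
finger_force: 63.8
```

```bash
python3 - <<'E'
from h import *
s=arm.state(); print(s["wrist_torque"],s["wrist_force"]); plan([.566,-.1333,.145])
for c in ("scene","top"):
    p,i,d=grab(c); w=cloud(p,d).reshape(-1,3)
    for f in (w,np.load(c+"0.npy").reshape(-1,3)):
        s=f[(np.hypot(f[:,0]-.568,f[:,1]+.1325)<.023)]
        r=np.hypot(s[:,0]-.568,s[:,1]+.1325)
        h,e=np.histogram(s[r>.016][:,2],bins=np.arange(.068,.124,.002)); print(c,[(round(a*1000),int(b)) for a,b in zip(e,h)])
E
```

```text
[-0.06882164  0.12484797 -0.02298559] [ 0.14164151  0.26093743 -3.71962647]
t 21.85 turn [-0.0052 -0.0003  0.0004] shift [-0.0007 -0.0012 -0.0005] F [ 0.1  0.3 -3.7] w 0.0514 pos [ 0.5665 -0.133   0.1448]
scene [(68, 5), (70, 1), (72, 0), (74, 2), (76, 17), (78, 41), (80, 26), (82, 47), (84, 27), (86, 45), (88, 30), (90, 44), (92, 35), (94, 35), (96, 43), (98, 35), (100, 48), (102, 26), (104, 41), (106, 43), (108, 52), (110, 52), (112, 0), (114, 0), (116, 0), (118, 0), (120, 0)]
scene [(68, 7), (70, 1), (72, 0), (74, 0), (76, 0), (78, 0), (80, 9), (82, 38), (84, 35), (86, 35), (88, 40), (90, 39), (92, 39), (94, 38), (96, 36), (98, 37), (100, 32), (102, 43), (104, 45), (106, 31), (108, 39), (110, 40), (112, 48), (114, 82), (116, 1), (118, 0), (120, 0)]
top [(68, 0), (70, 0), (72, 0), (74, 6), (76, 8), (78, 7), (80, 9), (82, 6), (84, 8), (86, 7), (88, 8), (90, 10), (92, 9), (94, 6), (96, 7), (98, 8), (100, 7), (102, 5), (104, 6), (106, 25), (108, 24), (110, 7), (112, 0), (114, 0), (116, 0), (118, 0), (120, 0)]
top [(68, 1), (70, 0), (72, 0), (74, 0), (76, 0), (78, 1), (80, 7), (82, 8), (84, 4), (86, 12), (88, 10), (90, 8), (92, 8), (94, 8), (96, 6), (98, 12), (100, 11), (102, 6), (104, 9), (106, 4), (108, 15), (110, 53), (112, 112), (114, 33), (116, 1), (118, 0), (120, 0)]
```

Emit:
apply_moves:
  rows:
    - [0,0,0,0,0.002,0,-1]
    - [0,0,0,0,0.004,0,-1]
    - [0,0,0,0,0.005,0,-1]
    - [0,0,0,0,0.005,0,-1]
    - [0,0,0,0,0.005,0,-1]
    - [0,0,0,0,0.005,0,-1]
    - [0,0,0,0,0.005,0,-1]
    - [0,0,0,0,0.005,0,-1]
    - [0,0,0,0,0.005,0,-1]
    - [0,0,0,0,0.005,0,-1]

```text
t: 22.95
eef_pos: [0.5671, -0.133, 0.1449]
eef_rot: [-2.217, -2.218, 0.008]
wrist_force: [-5.2, 0.2, -0.3]
grip_width: 0.0513
finger_force: 64.0
```

Emit:
apply_moves:
  rows:
    - [0,0,0,0,-0.004,0,-1]
    - [0,0,0,0,-0.008,0,-1]
    - [0,0,0,0,-0.01,0,-1]
    - [0,0,0,0,-0.01,0,-1]
    - [0,0,0,0,-0.01,0,-1]
    - [0,0,0,0,-0.01,0,-1]
    - [0,0,0,0,-0.01,0,-1]
    - [0,0,0,0,-0.01,0,-1]
    - [0,0,0,0,-0.01,0,-1]
    - [0,0,0,0,-0.01,0,-1]

```text
t: 23.95
eef_pos: [0.5649, -0.1331, 0.1453]
eef_rot: [-2.22, -2.22, 0.003]
wrist_force: [0.1, 0.3, -3.2]
grip_width: 0.0516
finger_force: 63.8
```

Emit:
apply_moves:
  rows:
    - [0,0,0,0.002,0.002,0,-1]
    - [0,0,0,0.004,0.004,0,-1]
    - [0,0,0,0.005,0.005,0,-1]
    - [0,0,0,0.005,0.005,0,-1]
    - [0,0,0,0.005,0.005,0,-1]
    - [0,0,0,0.005,0.005,0,-1]
    - [0,0,0,0.005,0.005,0,-1]
    - [0,0,0,0.005,0.005,0,-1]
    - [0,0,0,0.005,0.005,0,-1]
    - [0,0,0,0.005,0.005,0,-1]

```text
t: 24.95
eef_pos: [0.5665, -0.1311, 0.1451]
eef_rot: [-2.219, -2.22, 0.004]
wrist_force: [-4.3, -1.3, -0.9]
grip_width: 0.0514
finger_force: 63.9
```

Emit:
apply_moves:
  rows:
    - [0,0,0,-0.004,0,0,-1]
    - [0,0,0,-0.008,0,0,-1]
    - [0,0,0,-0.01,0,0,-1]
    - [0,0,0,-0.01,0,0,-1]
    - [0,0,0,-0.01,0,0,-1]
    - [0,0,0,-0.01,0,0,-1]
    - [0,0,0,-0.01,0,0,-1]
    - [0,0,0,-0.01,0,0,-1]
    - [0,0,0,-0.01,0,0,-1]
    - [0,0,0,-0.01,0,0,-1]

```text
t: 25.95
eef_pos: [0.5667, -0.135, 0.1451]
eef_rot: [-2.219, -2.22, 0.004]
wrist_force: [-3.1, 2.4, -5.2]
grip_width: 0.0514
finger_force: 63.7
```

The plug was riding the bore's +x wall. The bore centre is about TCP x 0.5656, y -0.133. Recentring, then pressing down.

Emit:
apply_moves:
  rows:
    - [0,0,0,0.003,-0.0015,0,-1]
    - [0,0,0,0.005,-0.0025,0,-1]
    - [0,0,0,0.005,-0.0025,0,-1]
    - [0,0,0,0.005,-0.0025,0.002,-1]
    - [0,0,0,0.005,-0.0025,0.004,-1]
    - [0,0,0,0.005,-0.0025,0.006,-1]
    - [0,0,0,0.005,-0.0025,0.008,-1]
    - [0,0,0,0.005,-0.0025,0.01,-1]
    - [0,0,0,0.005,-0.0025,0.01,-1]
    - [0,0,0,0.005,-0.0025,0.01,-1]

```text
t: 26.95
eef_pos: [0.5666, -0.1336, 0.1437]
eef_rot: [2.221, 2.222, -0.003]
wrist_force: [-3.9, 0.2, 6.4]
grip_width: 0.0516
finger_force: 64.8
```

```bash
python3 - <<'E'
from h import *
s=arm.state(); print(s["wrist_torque"]); plan([.5656,-.133,.145])
E
```

```text
[ 0.06854127  0.87052576 -0.05504316]
t 26.95 turn [-0.0015  0.0016  0.0005] shift [ 0.0014 -0.0025 -0.0033] F [-3.9  0.2  6.4] w 0.0516 pos [ 0.5666 -0.1336  0.1437]
```

Emit:
apply_moves:
  rows:
    - [0,0,0,0,0,-0.004,-1]
    - [0,0,0,0.001,-0.002,-0.006,-1]
    - [0,0,0,0.001,-0.0035,-0.006,-1]
    - [0,0,0,0.001,-0.0035,-0.006,-1]
    - [0,0,0,0.001,-0.0035,-0.003,-1]
    - [0,0,0,0.001,-0.0035,0,-1]
    - [0,0,0,0.001,-0.0035,0.002,-1]
    - [0,0,0,0.001,-0.0035,0.004,-1]
    - [0,0,0,0.001,-0.0035,0.004,-1]
    - [0,0,0,0.001,-0.0035,0.004,-1]

```text
t: 27.95
eef_pos: [0.5654, -0.1333, 0.1435]
eef_rot: [2.22, 2.222, -0.003]
wrist_force: [-4.0, 0.7, 13.0]
grip_width: 0.0515
finger_force: 65.4
```

```bash
python3 - <<'E'
from h import *
s=arm.state(); print(s["wrist_torque"]); plan([.5656,-.133,.145])
E
```

```text
[0.12636118 0.92643263 0.02104621]
t 27.95 turn [-0.001   0.0021  0.0006] shift [ 0.0009  0.0005 -0.0038] F [-4.   0.7 13. ] w 0.0515 pos [ 0.5654 -0.1333  0.1435]
```

```bash
python3 - <<'E'
from h import *
def proj(p,X):
    T=np.linalg.inv(np.array(p["world_from_camera"])); c=T[:3,:3]@X+T[:3,3]
    a,b=c[0]/-c[2],-c[1]/-c[2]; f=1+p["k1"]*(a*a+b*b); K=np.array(p["K"])
    return np.array([K[0,0]*a*f+K[0,2],K[1,1]*b*f+K[1,2]])
p=arm.camera_params("scene"); old=cv2.cvtColor(cv2.imread("pics/scene0.png"),cv2.COLOR_BGR2RGB)
now=np.mean([arm.grab_frame("scene")[0].astype(float) for _ in range(4)],0)
k=(proj(p,np.array([.588,-.132,.08]))-proj(p,np.array([.588,-.132,.09])))[1]/10; print("px/mm",k,proj(p,np.array([.588,-.132,.0815])))
def edges(i):
    y=(i[:,:,0].astype(float)-i[:,:,2])  # brass-ness
    out=[]
    for c in range(190,209):
        col=y[225:300,c]; 
        out.append(col)
    return np.mean(out,0)
a,b=edges(old),edges(now)
print(np.round(a[5:65]).astype(int).tolist());print(np.round(b[5:65]).astype(int).tolist())
E
```

```text
px/mm 0.6246199840008785 [195.36248791 266.21801078]
[85, 59, 37, 31, 29, 28, 29, 31, 37, 47, 60, 84, 111, 116, 110, 102, 98, 97, 98, 102, 104, 104, 102, 99, 99, 100, 102, 101, 103, 104, 99, 97, 90, 79, 57, 20, 2, 1, 2, 2, 2, 2, 2, 2, 2, 2, 2, 1, -1, -3, -5, -5, -3, 0, 3, 5, 5, 5, 5, 5]
[33, 30, 24, 20, 23, 28, 29, 26, 25, 25, 28, 35, 42, 51, 67, 90, 102, 102, 100, 100, 102, 102, 101, 102, 103, 103, 101, 102, 102, 104, 106, 104, 104, 102, 100, 92, 79, 52, 16, 2, 2, 2, 2, 2, 2, 2, 2, 1, -1, -3, -5, -5, -3, 0, 3, 4, 5, 5, 4, 5]
```

Emit:
apply_moves:
  rows:
    - [0,0,0,0.003,0,-0.003,-1]
    - [0,0,0,0.002,0.002,-0.001,-1]
    - [0,0,0,0,0.003,-0.001,-1]
    - [0,0,0,-0.002,0.002,-0.001,-1]
    - [0,0,0,-0.003,0,-0.001,-1]
    - [0,0,0,-0.003,-0.003,-0.001,-1]
    - [0,0,0,0,-0.004,-0.001,-1]
    - [0,0,0,0.003,-0.003,-0.001,-1]
    - [0,0,0,0.002,0,-0.001,-1]
    - [0,0,0,0,0,-0.001,-1]

```text
t: 29.15
eef_pos: [0.5654, -0.1333, 0.1435]
eef_rot: [2.22, 2.222, -0.003]
wrist_force: [-3.1, 0.1, 12.4]
grip_width: 0.0513
finger_force: 65.3
```

Emit:
apply_moves:
  rows:
    - [0.02,0,0,0,0,0,-1]
    - [0.04,0,0,0,0,0,-1]
    - [0.02,0.02,0,0,0,0,-1]
    - [0,0.04,0,0,0,0,-1]
    - [-0.02,0.02,0,0,0,0,-1]
    - [-0.04,0,0,0,0,0,-1]
    - [-0.02,-0.02,0,0,0,0,-1]
    - [0,-0.04,0,0,0,0,-1]
    - [0,-0.02,0,0,0,0,-1]
    - [0,0,0,0,0,0,-1]

```text
t: 30.15
eef_pos: [0.5654, -0.1331, 0.1435]
eef_rot: [2.22, 2.223, -0.002]
wrist_force: [-3.2, 0.1, 12.6]
grip_width: 0.0514
finger_force: 65.2
```

The plug meets a hard stop at one height whatever the lateral position or tilt, about 13 mm short of home. That is where the sleeve bars it, so the sleeve isn't fully clear: I measure about 4.6 mm back. I'm putting the gauge back in its rack hole to redraw the sleeve fully to its stop.

Emit:
apply_moves:
  rows:
    - [0,0,0,0,0,-0.02,-1]
    - [0,0,0,0,0,-0.08,-1]
    - [0,0,0,0.005,0,-0.15,-1]
    - [0,0,0,0.12,0.002,-0.15,-1]
    - [0,0,0,0.24,0.004,-0.15,-1]
    - [0,0,0,0.36,0.006,-0.15,-1]
    - [0,0,0,0.48,0.008,-0.15,-1]
    - [0,0,0,0.6,0.01,-0.15,-1]
    - [0,0,0,0.72,0.012,-0.15,-1]
    - [0,0,0,0.84,0.013,-0.15,-1]

```text
t: 31.15
eef_pos: [0.5682, 0.205, 0.1985]
eef_rot: [-2.219, -2.219, 0.008]
wrist_force: [0.5, -0.4, -2.4]
grip_width: 0.0507
finger_force: 65.4
```

```bash
python3 - <<'E'
from h import *
plan([.5706,.2139,.20])
p,i,d=grab("scene")
y=(i[:,:,0].astype(float)-i[:,:,2])
print(np.round(y[230:290,190:209].mean(1)).astype(int).tolist())
E
```

```text
t 31.15 turn [-0.0077  0.0015  0.0006] shift [ 0.0222  0.0059 -0.0038] F [ 0.5 -0.4 -2.4] w 0.0507 pos [0.5682 0.205  0.1985]
[82, 52, 32, 27, 27, 29, 30, 27, 24, 24, 29, 36, 45, 59, 86, 114, 117, 111, 103, 99, 101, 102, 102, 104, 103, 103, 101, 101, 101, 104, 105, 104, 104, 102, 99, 91, 78, 51, 16, 2, 1, 2, 2, 2, 2, 2, 2, 1, -1, -3, -5, -5, -3, 0, 3, 4, 5, 5, 5, 5]
```

Emit:
apply_moves:
  rows:
    - [0,0,0,0.022,0.005,0,-1]
    - [0,0,0,0.022,0.005,0,-1]
    - [0,0,0,0.022,0.005,0.05,-1]
    - [0,0,0,0.022,0.005,0.12,-1]
    - [0,0,0,0.022,0.005,0.19,-1]
    - [0,0,0,0.022,0.005,0.24,-1]
    - [0,0,0,0.022,0.005,0.25,-1]
    - [0,0,0,0.022,0.005,0.25,-1]
    - [0,0,0,0.022,0.005,0.25,-1]
    - [0,0,0,0.022,0.005,0.25,-1]

```text
t: 32.2
eef_pos: [0.5726, 0.2121, 0.102]
eef_rot: [-2.221, -2.221, -0.001]
wrist_force: [0.6, 0.8, -3.8]
grip_width: 0.0511
finger_force: 65.4
```

```bash
python3 - <<'E'
from h import *
plan([.5706,.2139,.059])
E
```

```text
t 32.2 turn [-0.0001 -0.001  -0.0001] shift [ 0.0044 -0.0051  0.1076] F [ 0.6  0.8 -3.8] w 0.0511 pos [0.5726 0.2121 0.102 ]
```

Emit:
apply_moves:
  rows:
    - [0,0,0,0.0045,-0.005,0,-1]
    - [0,0,0,0.0045,-0.005,0,-1]
    - [0,0,0,0.0045,-0.005,0.025,-1]
    - [0,0,0,0.0045,-0.005,0.05,-1]
    - [0,0,0,0.0045,-0.005,0.075,-1]
    - [0,0,0,0.0045,-0.005,0.095,-1]
    - [0,0,0,0.0045,-0.005,0.104,-1]
    - [0,0,0,0.0045,-0.005,0.104,-1]
    - [0,0,0,0.0045,-0.005,0.104,-1]
    - [0,0,0,0.0045,-0.005,0.104,-1]

```text
t: 33.2
eef_pos: [0.5691, 0.2139, 0.0583]
eef_rot: [-2.219, -2.22, 0.004]
wrist_force: [-1.2, -0.9, -0.9]
grip_width: 0.051
finger_force: 65.5
```

Emit:
apply_moves:
  rows:
    - [0,0,0,0,0,0,0.5]
    - [0,0,0,0,0,0,0.8]
    - [0,0,0,0,0,0,1]
    - [0,0,0,0,0,-0.02,1]
    - [0,0,0,0,0,-0.1,1]
    - [0,0,0,0,0,-0.22,1]
    - [0,0,0,0,0,-0.34,1]
    - [0,0,0,-0.1,0,-0.34,1]
    - [0,0,0,-0.22,0,-0.34,1]
    - [0,0,0,-0.34,0,-0.34,1]

```text
t: 34.2
eef_pos: [0.5701, 0.0769, 0.1962]
eef_rot: [-2.219, -2.224, 0.0]
wrist_force: [0.9, -0.7, 0.6]
grip_width: 0.0855
finger_force: 0.0
```

```bash
python3 - <<'E'
from h import *
plan([.567,-.1335,.19])
p,i,d=grab("top"); q=cloud(p,d).reshape(-1,3)
s=q[(np.hypot(q[:,0]-.571,q[:,1]-.213)<.035)&(q[:,2]<.105)&(q[:,2]>.09)]
print(len(s),s.min(0),s.max(0))
E
```

```text
t 34.2 turn [-0.0003  0.      0.0026] shift [-0.5261 -0.0087  0.0156] F [ 0.9 -0.7  0.6] w 0.0855 pos [0.5701 0.0769 0.1962]Traceback (most recent call last):
  File "<stdin>", line 5, in <module>
    return umr_minimum(a, axis, None, out, keepdims, initial, where)
ValueError: zero-size array to reduction operation minimum which has no identity
```

Emit:
apply_moves:
  rows:
    - [0,0,0,-0.12,-0.002,0,1]
    - [0,0,0,-0.24,-0.004,0,1]
    - [0,0,0,-0.36,-0.006,0,1]
    - [0,0,0,-0.46,-0.008,0,1]
    - [0,0,0,-0.526,-0.008,0,1]
    - [0,0,0,-0.526,-0.008,0,1]
    - [0,0,0,-0.526,-0.008,0.06,1]
    - [0,0,0,-0.526,-0.008,0.11,0.9]
    - [0,0,0,-0.526,-0.008,0.14,0.7]
    - [0,0,0,-0.526,-0.008,0.14,0.5]

```text
t: 35.25
eef_pos: [0.5651, -0.1313, 0.1364]
eef_rot: [-2.216, -2.219, 0.006]
wrist_force: [-0.0, 0.4, -0.1]
grip_width: 0.0639
finger_force: 0.0
```

```bash
python3 - <<'E'
from h import *
plan([.5668,-.1332,.080])
p,i,d=grab("scene"); q=cloud(p,d).reshape(-1,3)
s=q[(np.hypot(q[:,0]-.571,q[:,1]-.213)<.035)&(q[:,2]<.105)&(q[:,2]>.065)]
print(len(s),s.min(0),s.max(0))
E
```

```text
t 35.25 turn [-0.0085 -0.0018  0.0013] shift [-0.0049  0.0051  0.1411] F [-0.   0.4 -0.1] w 0.0639 pos [ 0.5651 -0.1313  0.1364]
1303 [0.54415868 0.18707538 0.06527063] [0.5988534  0.24051418 0.09992097]
```

Emit:
apply_moves:
  rows:
    - [0,0,0,-0.004,0.004,0.03,0.5]
    - [0,0,0,-0.004,0.004,0.08,0.4]
    - [0,0,0,-0.004,0.004,0.13,0.3]
    - [0,0,0,-0.004,0.004,0.15,0.2]
    - [0,0,0,-0.004,0.004,0.15,0.2]
    - [0,0,0,-0.004,0.004,0.15,0]
    - [0,0,0,-0.004,0.004,0.15,-1]
    - [0,0,0,-0.004,0.004,0.15,-1]
    - [0,0,0,-0.004,0.004,0.15,-1]
    - [0,0,0,-0.004,0.004,0.15,-1]

```text
t: 36.3
eef_pos: [0.5668, -0.1342, 0.0787]
eef_rot: [-2.218, -2.219, 0.006]
wrist_force: [-5.4, 0.1, -0.1]
grip_width: 0.0353
finger_force: 60.0
```

Emit:
apply_moves:
  rows:
    - [0,0,0,0,0,0.003,-1]
    - [0,0,0,0,0,0.006,-1]
    - [0,0,0,0,0,0.009,-1]
    - [0,0,0,0,0,0.012,-1]
    - [0,0,0,0,0,0.015,-1]
    - [0,0,0,0,0,0.017,-1]
    - [0,0,0,0,0,0.017,-1]
    - [0,0,0,0,0,0.017,-1]
    - [0,0,0,0,0,0.017,-1]
    - [0,0,0,0,0,0.017,-1]

```text
t: 37.3
eef_pos: [0.5671, -0.1342, 0.0745]
eef_rot: [-2.218, -2.219, 0.006]
wrist_force: [-11.2, 1.3, 12.6]
grip_width: 0.0359
finger_force: 62.3
```

```bash
python3 - <<'E'
from h import *
plan([.5668,-.1332,.080])
p,i,d=grab("wrist"); q=cloud(p,d).reshape(-1,3)
s=q[(np.hypot(q[:,0]-.5666,q[:,1]+.1333)<.0215)&(q[:,2]<.125)&(q[:,2]>.09)]
r=np.hypot(s[:,0]-.5666,s[:,1]+.1333); print([np.round(np.median(s[(r>a)&(r<a+.001),2]),4) for a in np.arange(.008,.02,.001)])
E
```

```text
t 37.3 turn [-0.0071  0.0002  0.0008] shift [ 0.0026 -0.0008 -0.0137] F [-11.2   1.3  12.6] w 0.0359 pos [ 0.5671 -0.1342  0.0745]
[np.float64(0.1076), np.float64(0.1073), np.float64(0.1113), np.float64(0.1148), np.float64(0.1163), np.float64(0.113), np.float64(0.1057), np.float64(0.1048), np.float64(0.1047), np.float64(0.1049), np.float64(0.1049), np.float64(0.0999)]
```

Emit:
apply_moves:
  rows:
    - [0,0,0,0,-0.002,0.002,-1]
    - [0,0,0,0,-0.003,0.004,-1]
    - [0,0,0,0,-0.003,0.005,-1]
    - [0,0,0,0,-0.003,0.005,-1]
    - [0,0,0,0,-0.003,0.005,-1]
    - [0,0,0,0,-0.003,0.005,-1]
    - [0,0,0,0,-0.003,0.005,-1]
    - [0,0,0,0,-0.003,0.005,-1]
    - [0,0,0,0,-0.003,0.005,-1]
    - [0,0,0,0,-0.003,0.005,-1]

```text
t: 38.35
eef_pos: [0.5671, -0.1343, 0.0744]
eef_rot: [-2.219, -2.221, 0.004]
wrist_force: [-11.8, 2.9, 18.5]
grip_width: 0.0355
finger_force: 63.4
```

Emit:
apply_moves:
  rows:
    - [0,0,0,0,0,0,0]
    - [0,0,0,0,0,0,0.2]
    - [0,0,0,0,0,0,0.3]
    - [0,0,0,0,0,0,0.5]
    - [0,0,0,0,0,-0.01,0.6]
    - [0,0,0,0,0,-0.1,0.8]
    - [0,0,0,0,0,-0.2,1]
    - [0,0,0,0,0,-0.3,1]
    - [0,0,0,0,0,-0.31,1]
    - [0,0,0,0,0,-0.31,1]

```text
t: 39.35
eef_pos: [0.5681, -0.1344, 0.1958]
eef_rot: [2.22, 2.221, -0.001]
wrist_force: [-0.3, -0.2, -1.1]
grip_width: 0.0854
finger_force: 0.0
```

```bash
python3 - <<'E'
from h import *
plan([.5706,.2139,.20])
p,i,d=grab("wrist"); save(i,"wr9"); q=cloud(p,d).reshape(-1,3)
s=q[(np.hypot(q[:,0]-.5666,q[:,1]+.1333)<.0215)&(q[:,2]<.125)&(q[:,2]>.09)]
r=np.hypot(s[:,0]-.5666,s[:,1]+.1333); print([np.round(np.median(s[(r>a)&(r<a+.001),2]),4) for a in np.arange(.0,.02,.001)])
p,i,d=grab("scene")
y=(i[:,:,0].astype(float)-i[:,:,2])
print(np.round(y[230:290,190:209].mean(1)).astype(int).tolist())
E
```

```text
t 39.35 turn [0.001  0.0016 0.0004] shift [ 0.8708  0.0066 -0.0116] F [-0.3 -0.2 -1.1] w 0.0854 pos [ 0.5681 -0.1344  0.1958]
[np.float64(0.1076), np.float64(0.1077), np.float64(0.1077), np.float64(0.1078), np.float64(0.1076), np.float64(0.1078), np.float64(0.1078), np.float64(0.1078), np.float64(0.1077), np.float64(0.1074), np.float64(0.1112), np.float64(0.1144), np.float64(0.1163), np.float64(0.1159), np.float64(0.11), np.float64(0.1101), np.float64(0.1101), np.float64(0.1101), np.float64(0.1098), np.float64(0.105)]
[52, 33, 22, 20, 25, 29, 30, 27, 24, 24, 28, 36, 45, 58, 83, 113, 118, 112, 104, 99, 100, 101, 104, 104, 104, 104, 100, 101, 102, 104, 106, 104, 103, 101, 99, 92, 80, 54, 17, 2, 1, 2, 2, 2, 2, 2, 2, 1, -1, -3, -5, -5, -3, 0, 3, 5, 5, 5, 5, 5]
```

The redraw hit the hard stop and the sleeve rests where it did before, so it was caught all along. The earlier stop must be a lip met off-centre, probably in y. Fetching the gauge again and going in lighter, with a search.

Emit:
apply_moves:
  rows:
    - [0,0,0,0.12,0.001,0,1]
    - [0,0,0,0.24,0.002,0,1]
    - [0,0,0,0.36,0.003,0,1]
    - [0,0,0,0.48,0.004,0,1]
    - [0,0,0,0.6,0.005,0,1]
    - [0,0,0,0.72,0.005,0,1]
    - [0,0,0,0.83,0.005,0,1]
    - [0,0,0,0.871,0.005,0,1]
    - [0,0,0,0.871,0.005,0.05,1]
    - [0,0,0,0.871,0.005,0.12,1]

```text
t: 40.45
eef_pos: [0.5691, 0.2148, 0.1451]
eef_rot: [-2.219, -2.222, 0.002]
wrist_force: [-0.3, 0.2, 0.0]
grip_width: 0.0856
finger_force: 0.0
```

```bash
python3 - <<'E'
from h import *
plan([.5705,.2138,.0575])
p,i,d=grab("wrist"); q=cloud(p,d).reshape(-1,3)
s=q[(np.hypot(q[:,0]-.571,q[:,1]-.213)<.03)&(q[:,2]<.103)&(q[:,2]>.093)]
print(len(s),s.min(0),s.max(0),(s.min(0)+s.max(0))/2)
t=s[np.hypot(s[:,0]-.571,s[:,1]-.2135)<.018]; A=np.c_[t[:,:2]-[.571,.2135],np.ones(len(t))]; print("dial slope",np.linalg.lstsq(A,t[:,2],rcond=None)[0])
E
```

```text
t 40.45 turn [-0.0024  0.0002  0.0021] shift [-0.0025  0.004   0.219 ] F [-0.3  0.2  0. ] w 0.0856 pos [0.5691 0.2148 0.1451]
6140 [0.5427844  0.18721072 0.09301493] [0.59616016 0.24064758 0.10041236] [0.56947228 0.21392915 0.09671365]
dial slope [-0.00472513 -0.00056955  0.09656048]
```

Emit:
apply_moves:
  rows:
    - [0,0,0,-0.0025,0.002,0.08,1]
    - [0,0,0,-0.0025,0.002,0.16,0.8]
    - [0,0,0,-0.0025,0.002,0.21,0.6]
    - [0,0,0,-0.0025,0.002,0.222,0.5]
    - [0,0,0,-0.0025,0.002,0.222,0.5]
    - [0,0,0,-0.0025,0.002,0.222,-1]
    - [0,0,0,-0.0025,0.002,0.222,-1]
    - [0,0,0,-0.0025,0.002,0.222,-1]
    - [0,0,0,-0.0025,0.002,0.222,-1]
    - [0,0,0,-0.0025,0.002,0.222,-1]

```text
t: 41.5
eef_pos: [0.5702, 0.2136, 0.0583]
eef_rot: [-2.22, -2.221, 0.0]
wrist_force: [1.2, -0.5, 4.1]
grip_width: 0.0512
finger_force: 63.4
```

```bash
python3 - <<'E'
from h import *
plan([.5697,.2138,.0575])
p,i,d=grab("wrist"); q=cloud(p,d).reshape(-1,3)
s=q[(np.hypot(q[:,0]-.57,q[:,1]-.214)<.03)&(q[:,2]<.104)&(q[:,2]>.09)]
t=s[np.hypot(s[:,0]-.57,s[:,1]-.214)<.018]; A=np.c_[t[:,:2]-[.57,.214],np.ones(len(t))]; print("dial slope",np.linalg.lstsq(A,t[:,2],rcond=None)[0])
E
```

```text
t 41.5 turn [-0.0009 -0.0006  0.0005] shift [ 0.0006 -0.0013  0.002 ] F [ 1.2 -0.5  4.1] w 0.0512 pos [0.5702 0.2136 0.0583]
dial slope [-0.00145727 -0.00168488  0.09648233]
```

Emit:
apply_moves:
  rows:
    - [0,0,0,0,0,-0.05,-1]
    - [0,0,0,0,0,-0.15,-1]
    - [0,0,0,0,0,-0.26,-1]
    - [0,0,0,0,0,-0.35,-1]
    - [0,0,0,-0.1,-0.002,-0.35,-1]
    - [0,0,0,-0.22,-0.004,-0.35,-1]
    - [0,0,0,-0.34,-0.006,-0.35,-1]
    - [0,0,0,-0.46,-0.008,-0.35,-1]
    - [0,0,0,-0.58,-0.01,-0.35,-1]
    - [0,0,0,-0.7,-0.011,-0.35,-1]

```text
t: 42.55
eef_pos: [0.564, -0.0681, 0.1953]
eef_rot: [-2.218, -2.219, 0.005]
wrist_force: [0.9, 0.3, -3.3]
grip_width: 0.0513
finger_force: 67.4
```

```bash
python3 - <<'E'
from h import *
plan([.5657,-.133,.165])
E
```

```text
t 42.55 turn [-0.007  -0.001   0.0008] shift [-0.1623  0.0046  0.0755] F [ 0.9  0.3 -3.3] w 0.0513 pos [ 0.564  -0.0681  0.1953]
```

Emit:
apply_moves:
  rows:
    - [0,0,0,-0.08,0.001,0,-1]
    - [0,0,0,-0.14,0.002,0,-1]
    - [0,0,0,-0.162,0.002,0,-1]
    - [0,0,0,-0.162,0.002,0.02,-1]
    - [0,0,0,-0.162,0.002,0.05,-1]
    - [0,0,0,-0.162,0.002,0.075,-1]
    - [0,0,0,-0.162,0.002,0.075,-1]
    - [0,0,0,-0.162,0.002,0.075,-1]
    - [0,0,0,-0.162,0.002,0.075,-1]
    - [0,0,0,-0.162,0.002,0.075,-1]

```text
t: 43.55
eef_pos: [0.5666, -0.1313, 0.1676]
eef_rot: [-2.22, -2.222, 0.003]
wrist_force: [0.1, 0.3, -4.3]
grip_width: 0.0512
finger_force: 67.3
```

```bash
python3 - <<'E'
from h import *
plan([.5657,-.133,.165])
s0=arm.state()["eef_pos"]
p,i,d=grab("wrist"); q=cloud(p,d).reshape(-1,3)
r=np.hypot(q[:,0]-s0[0],q[:,1]-s0[1]); t=q[(r<.018)&(abs(q[:,2]-s0[2]-.0383)<.006)]
A=np.c_[t[:,:2]-s0[:2],np.ones(len(t))]; print("dial slope",len(t),np.linalg.lstsq(A,t[:,2],rcond=None)[0])
p,i,d=grab("scene"); q=cloud(p,d).reshape(-1,3); s=q[(np.hypot(q[:,0]-.568,q[:,1]+.133)<.035)]
for nm,a,b,R_ in [("sleeve",.08,.109,.020),("mouth",.1135,.118,.0135),("nose",.1305,.138,.010),("shoulder",.154,.159,.014),("boot",.174,.19,.027)]:
    k=s[(s[:,2]>=a)&(s[:,2]<b)]
    # fit circle of known radius
    from scipy.optimize import least_squares
    f=least_squares(lambda c:np.hypot(k[:,0]-c[0],k[:,1]-c[1])-R_,[.567,-.1325],loss="soft_l1",f_scale=.001)
    print(nm,len(k),np.round(f.x,4),round(k[:,1].min(),4),round(k[:,1].max(),4))
E
```

```text
t 43.55 turn [-0.0024  0.0005  0.001 ] shift [-0.0041 -0.0021  0.0065] F [ 0.1  0.3 -4.3] w 0.0512 pos [ 0.5666 -0.1313  0.1676]
dial slope 6049 [-0.00188574 -0.00136818  0.20571575]
sleeve 582 [ 0.566  -0.1326] -0.1518 -0.1123
mouth 129 [ 0.5675 -0.1324] -0.1457 -0.1184
nose 56 [ 0.5658 -0.1299] -0.1384 -0.1201
shoulder 38 [ 0.5656 -0.1303] -0.142 -0.116
boot 457 [ 0.5657 -0.1299] -0.1565 -0.1028
```

The gauge now hangs truly upright, with a dial slope under 0.002. In the first grasp it leaned by about 0.02, which explains the hang-up. Aligning and inserting again.

Emit:
apply_moves:
  rows:
    - [0,0,0,-0.006,0,0,-1]
    - [0,0,0,-0.006,0,0,-1]
    - [0,0,0,-0.006,0,0.01,-1]
    - [0,0,0,-0.006,0,0.02,-1]
    - [0,0,0,-0.006,0,0.028,-1]
    - [0,0,0,-0.006,0,0.036,-1]
    - [0,0,0,-0.006,0,0.043,-1]
    - [0,0,0,-0.006,0,0.048,-1]
    - [0,0,0,-0.006,0,0.048,-1]
    - [0,0,0,-0.006,0,0.048,-1]

```text
t: 44.65
eef_pos: [0.566, -0.1339, 0.1477]
eef_rot: [-2.219, -2.22, 0.004]
wrist_force: [0.8, 0.3, -3.4]
grip_width: 0.051
finger_force: 67.3
```

```bash
python3 - <<'E'
from h import *
plan([.5667,-.1337,.146]); print(arm.state()["wrist_torque"])
E
```

```text
t 44.65 turn [-0.004   0.      0.0005] shift [0.0004 0.0017 0.0041] F [ 0.8  0.3 -3.4] w 0.051 pos [ 0.566  -0.1339  0.1477]
[ 0.00818581  0.00033106 -0.02445153]
```

Emit:
apply_moves:
  rows:
    - [0,0,0,0,0,0.002,-1]
    - [0,0,0,0,0,0.004,-1]
    - [0,0,0,0,0,0.006,-1]
    - [0,0,0,0,0,0.008,-1]
    - [0,0,0,0,0,0.01,-1]
    - [0,0,0,0,0,0.012,-1]
    - [0,0,0,0,0,0.014,-1]
    - [0,0,0,0,0,0.016,-1]
    - [0,0,0,0,0,0.016,-1]
    - [0,0,0,0,0,0.016,-1]

```text
t: 45.65
eef_pos: [0.5664, -0.1343, 0.1439]
eef_rot: [-2.22, -2.221, 0.004]
wrist_force: [-5.5, 1.0, 8.4]
grip_width: 0.0512
finger_force: 68.5
```

```bash
python3 - <<'E'
from h import *
plan([.5667,-.1337,.146]); print(arm.state()["wrist_torque"])
E
```

```text
t 45.65 turn [-0.0029  0.0012  0.0006] shift [ 0.0015  0.0009 -0.0053] F [-5.5  1.   8.4] w 0.0512 pos [ 0.5664 -0.1343  0.1439]
[0.11934107 1.14349961 0.00556118]
```

Emit:
apply_moves:
  rows:
    - [0,0,0,0.001,-0.001,-0.006,-1]
    - [0,0,0,0.002,-0.003,-0.008,-1]
    - [0,0,0,0.002,-0.004,-0.008,-1]
    - [0,0,0,0.002,-0.004,-0.008,-1]
    - [0,0,0,0.002,-0.004,-0.006,-1]
    - [0,0,0,0.002,-0.004,-0.004,-1]
    - [0,0,0,0.002,-0.004,-0.002,-1]
    - [0,0,0,0.002,-0.004,0,-1]
    - [0,0,0,0.002,-0.004,0,-1]
    - [0,0,0,0.002,-0.004,0,-1]

```text
t: 46.65
eef_pos: [0.5657, -0.1337, 0.1439]
eef_rot: [2.22, 2.221, -0.001]
wrist_force: [2.3, -1.4, 7.3]
grip_width: 0.0509
finger_force: 68.4
```

```bash
python3 - <<'E'
from h import *
plan([.5667,-.1337,.146]); print(arm.state()["wrist_torque"])
E
```

```text
t 46.65 turn [0.0002 0.0018 0.0004] shift [-0.0001  0.0026 -0.0052] F [ 2.3 -1.4  7.3] w 0.0509 pos [ 0.5657 -0.1337  0.1439]
[-0.08450758 -0.50319133 -0.01047252]
```

Emit:
apply_moves:
  rows:
    - [0,0,0,0,0,-0.004,-1]
    - [0,0,0,-0.001,0.001,-0.005,-1]
    - [0,0,0,-0.001,0.001,-0.005,-1]
    - [0,0,0,-0.001,0.001,-0.003,-1]
    - [0,0,0,-0.001,0.001,-0.001,-1]
    - [0,0,0,-0.001,0.001,0.001,-1]
    - [0,0,0,-0.001,0.001,0.003,-1]
    - [0,0,0,-0.001,0.001,0.005,-1]
    - [0,0,0,-0.001,0.001,0.005,-1]
    - [0,0,0,-0.001,0.001,0.005,-1]

```text
t: 47.65
eef_pos: [0.5659, -0.1341, 0.1436]
eef_rot: [2.22, 2.221, -0.003]
wrist_force: [-1.5, -1.0, 17.2]
grip_width: 0.0515
finger_force: 69.3
```

```bash
python3 - <<'E'
from h import *
plan([.5667,-.1337,.146]); print(arm.state()["wrist_torque"])
E
```

```text
t 47.65 turn [-0.0007  0.0022  0.0006] shift [ 0.0011  0.002  -0.006 ] F [-1.5 -1.  17.2] w 0.0515 pos [ 0.5659 -0.1341  0.1436]
[ 0.07266957  0.19596081 -0.0363492 ]
```

Emit:
apply_moves:
  rows:
    - [0,0,0.08,0,0,-0.002,-1]
    - [0,0,0.16,0,0,-0.002,-1]
    - [0,0,0.24,0,0,-0.002,-1]
    - [0,0,0.16,0,0,-0.002,-1]
    - [0,0,0.08,0,0,-0.002,-1]
    - [0,0,0,0,0,-0.002,-1]
    - [0,0,-0.1,0,0,-0.002,-1]
    - [0,0,-0.2,0,0,-0.002,-1]
    - [0,0,-0.1,0,0,-0.002,-1]
    - [0,0,0,0,0,-0.002,-1]

```text
t: 48.65
eef_pos: [0.5659, -0.1341, 0.1437]
eef_rot: [2.224, 2.218, -0.002]
wrist_force: [0.9, -0.6, 14.5]
grip_width: 0.0509
finger_force: 68.9
```

```bash
python3 - <<'E'
from h import *
from scipy.optimize import least_squares
plan([.5667,-.1337,.146]); print(arm.state()["wrist_torque"])
p,i,d=grab("scene"); q=cloud(p,d).reshape(-1,3); s=q[(np.hypot(q[:,0]-.568,q[:,1]+.133)<.035)]
for nm,a,b,R_ in [("sleeve",.08,.109,.020),("mouth",.1125,.117,.0135),("shoulder",.132,.136,.014),("boot",.152,.17,.027)]:
    k=s[(s[:,2]>=a)&(s[:,2]<b)]
    f=least_squares(lambda c:np.hypot(k[:,0]-c[0],k[:,1]-c[1])-R_,[.567,-.1325],loss="soft_l1",f_scale=.001)
    print(nm,len(k),np.round(f.x,4),round(k[:,1].min(),4),round(k[:,1].max(),4))
y=(i[:,:,0].astype(float)-i[:,:,2])
print(np.round(y[240:272,190:209].mean(1)).astype(int).tolist())
# bore interior, from saved wrist picture before insertion
w=cv2.imread("pics/wr9.png")[:,:,::-1].astype(int)
print(w[225:275:4,285:340:5].sum(2)//3)
E
```

```text
t 48.65 turn [-0.0006  0.0021 -0.0032] shift [ 0.001   0.002  -0.0058] F [ 0.9 -0.6 14.5] w 0.0509 pos [ 0.5659 -0.1341  0.1437]
[ 0.01053197 -0.10396007  0.08744247]
sleeve 550 [ 0.5659 -0.1326] -0.152 -0.1125
mouth 136 [ 0.5659 -0.1325] -0.1456 -0.1185
shoulder 47 [ 0.5651 -0.1328] -0.1449 -0.1189
boot 524 [ 0.5651 -0.1324] -0.1585 -0.1055
[28, 35, 42, 51, 65, 88, 102, 102, 100, 99, 101, 101, 102, 103, 104, 104, 100, 101, 102, 105, 106, 104, 104, 102, 100, 93, 81, 55, 18, 2, 1, 2]
[[132 185 193  80 112 151 127  80 188 192 104]
 [159 191  79 219  82  81  83 203  79 190 154]
 [187 195 216  62 108 107 106 107 201 143 187]
 [194  97  88 112 109 106 105 103  74 120 187]
 [194 190  58 108 108 108 104 100 132 216 188]
 [194 207  69 112 105 106 102 101  79 205 189]
 [189 207  78 100 110 102 102 101  78 210 190]
 [145 191 129  89  81 104  84  92 123 193 160]
 [128 191 219 116  99  93  95 107 205 185 238]
 [128 120 190 216 150 137 143 205 187 129 142]
 [114  79 180 178 190 200 194 184 118 106 103]
 [ 97  90 191 217 196 145  83 113 109 105 108]
 [133 111  98 171 189 118  90 110 107 107 110]]
```

Emit:
apply_moves:
  rows:
    - [0,0,0,0,0.001,-0.004,-1]
    - [0,0,0,0,0.001,-0.008,-1]
    - [0,0,0,0,0.001,-0.009,-1]
    - [0,0,0,0,0.001,-0.009,-1]
    - [0,0,0,0,0.001,-0.009,-1]
    - [0,0,0,0,0.001,-0.009,-1]
    - [0,0,0,0,0.001,-0.009,-1]
    - [0,0,0,0,0.001,-0.009,-1]
    - [0,0,0,0,0.001,-0.009,-1]
    - [0,0,0,0,0.001,-0.009,-1]

```text
t: 49.7
eef_pos: [0.5657, -0.1336, 0.144]
eef_rot: [-2.22, -2.221, 0.003]
wrist_force: [4.4, -1.0, 3.6]
grip_width: 0.0512
finger_force: 67.9
```

Emit:
apply_moves:
  rows:
    - [0,0,0,0,0,0.003,-1]
    - [0,0,0,0,0,0.006,-1]
    - [0,0,0,0,0,0.009,-1]
    - [0,0,0,0,0,0.012,-1]
    - [0,0,0,0,0,0.014,-1]
    - [0,0,0,0,0,0.016,-1]
    - [0,0,0,0,0,0.017,-1]
    - [0,0,0,0,0,0.018,-1]
    - [0,0,0,0,0,0.018,-1]
    - [0,0,0,0,0,0.018,-1]

```text
t: 50.7
eef_pos: [0.5658, -0.1338, 0.1381]
eef_rot: [-2.221, -2.221, 0.003]
wrist_force: [3.5, -1.2, 8.7]
grip_width: 0.0509
finger_force: 68.4
```

It has passed the lip and gone 6 mm deeper at a low force. Easing it in +x and carrying on gently.

Emit:
apply_moves:
  rows:
    - [0,0,0,-0.001,0.001,0,-1]
    - [0,0,0,-0.001,0.0015,0.002,-1]
    - [0,0,0,-0.001,0.0015,0.004,-1]
    - [0,0,0,-0.001,0.0015,0.006,-1]
    - [0,0,0,-0.001,0.0015,0.008,-1]
    - [0,0,0,-0.001,0.0015,0.01,-1]
    - [0,0,0,-0.001,0.0015,0.012,-1]
    - [0,0,0,-0.001,0.0015,0.014,-1]
    - [0,0,0,-0.001,0.0015,0.014,-1]
    - [0,0,0,-0.001,0.0015,0.014,-1]

```text
t: 51.7
eef_pos: [0.566, -0.134, 0.1324]
eef_rot: [-2.22, -2.221, 0.003]
wrist_force: [1.6, -0.0, 10.0]
grip_width: 0.0511
finger_force: 68.5
```

```bash
python3 - <<'E'
from h import *
plan([.566,-.1337,.1297])
p,i,d=grab("scene"); q=cloud(p,d).reshape(-1,3); s=q[(np.hypot(q[:,0]-.567,q[:,1]+.133)<.035)]
z=arm.state()["eef_pos"][2]
for a in np.arange(.108,.15,.002):
    k=s[(s[:,2]>=a)&(s[:,2]<a+.002)]
    if len(k)>3: print(round(a,3),len(k),np.round(np.ptp(k[:,1]),4),end="; ")
y=(i[:,:,0].astype(float)-i[:,:,2])
print(np.round(y[240:272,190:209].mean(1)).astype(int).tolist())
E
```

```text
t 51.7 turn [-0.0036  0.0004  0.0005] shift [0.0008 0.     0.0068] F [ 1.6 -0.  10. ] w 0.0511 pos [ 0.566  -0.134   0.1324]
0.108 122 0.0394; 0.11 51 0.0354; 0.112 28 0.0229; 0.114 41 0.0265; 0.116 61 0.0268; 0.118 5 0.006; 0.12 8 0.0133; 0.122 26 0.0261; 0.124 66 0.0267; 0.126 23 0.0208; 0.128 22 0.0167; 0.13 11 0.0122; 0.138 13 0.0321; 0.14 27 0.0422; 0.142 50 0.0507; 0.144 60 0.0524; 0.146 58 0.0494; 0.148 58 0.0505; [20, 24, 32, 41, 53, 72, 94, 99, 99, 99, 99, 100, 100, 99, 101, 103, 104, 102, 101, 103, 103, 102, 102, 102, 102, 97, 87, 68, 30, 3, 1, 2]
```

Emit:
apply_moves:
  rows:
    - [0,0,0,0,0,0.001,-1]
    - [0,0,0,0,0,0.002,-1]
    - [0,0,0,0,0,0.003,-1]
    - [0,0,0,0,0,0.004,-1]
    - [0,0,0,0,0,0.005,-1]
    - [0,0,0,0,0,0.006,-1]
    - [0,0,0,0,0,0.007,-1]
    - [0,0,0,0,0,0.007,-1]
    - [0,0,0,0,0,0.007,-1]
    - [0,0,0,0,0,0.007,-1]

```text
t: 52.75
eef_pos: [0.5658, -0.1339, 0.1284]
eef_rot: [-2.219, -2.22, 0.004]
wrist_force: [3.5, -0.5, 4.9]
grip_width: 0.0514
finger_force: 68.1
```

```bash
cat > chk.py <<'E'
from h import *
plan([.566,-.1337,.1297])
p,i,d=grab("scene")
y=(i[:,:,0].astype(float)-i[:,:,2])
print(np.round(y[240:272,190:209].mean(1)).astype(int).tolist())
E
python3 chk.py
```

```text
t 52.75 turn [-0.004   0.0001  0.0005] shift [ 0.0005  0.0004 -0.0032] F [ 3.5 -0.5  4.9] w 0.0514 pos [ 0.5658 -0.1339  0.1284]
[40, 57, 80, 95, 98, 99, 98, 97, 97, 100, 102, 102, 100, 101, 102, 103, 102, 101, 104, 104, 102, 100, 92, 80, 55, 20, 2, 2, 2, 2, 2, 2]
```

The sleeve's lower edge is back at its forward row (264.1, originally 264.2), so it has sprung forward over the plug. Letting go and rising clear.

Emit:
apply_moves:
  rows:
    - [0,0,0,0,0,0,0.2]
    - [0,0,0,0,0,0,0.5]
    - [0,0,0,0,0,0,0.8]
    - [0,0,0,0,0,0,1]
    - [0,0,0,0,0,0,1]
    - [0,0,0,0,0,-0.05,1]
    - [0,0,0,0,0,-0.13,1]
    - [0,0,0,0,0,-0.22,1]
    - [0,0,0,0,0,-0.3,1]
    - [0,0,0,0,0,-0.3,1]

```text
t: 53.8
eef_pos: [0.5685, -0.1347, 0.2544]
eef_rot: [2.217, 2.217, 0.003]
wrist_force: [-0.5, -0.1, 0.3]
grip_width: 0.0859
finger_force: 0.0
```

```bash
cat >> chk.py <<'E'
q=cloud(p,d).reshape(-1,3); s=q[(np.hypot(q[:,0]-.567,q[:,1]+.133)<.035)&(q[:,2]>.13)&(q[:,2]<.18)]
print(s.min(0),s.max(0))
p,i,d=grab("wrist"); q=cloud(p,d).reshape(-1,3)
t=q[(np.hypot(q[:,0]-.566,q[:,1]+.1335)<.018)&(abs(q[:,2]-.167)<.008)]
A=np.c_[t[:,:2]-[.566,-.1335],np.ones(len(t))]; print("dial slope",len(t),np.linalg.lstsq(A,t[:,2],rcond=None)[0])
E
python3 chk.py
```

```text
t 53.8 turn [0.0073 0.004  0.0005] shift [ 0.0035 -0.0079  0.3116] F [-0.5 -0.1  0.3] w 0.0859 pos [ 0.5685 -0.1347  0.2544]
[41, 56, 78, 93, 96, 96, 96, 94, 95, 98, 100, 99, 98, 98, 99, 100, 100, 99, 102, 101, 100, 98, 90, 78, 54, 20, 2, 2, 2, 2, 2, 2]
[ 0.53980591 -0.15891433  0.13528622] [ 0.59439181 -0.10521728  0.17009297]
dial slope 2120 [ 9.02478635e-04 -5.19880058e-05  1.66983528e-01]
```

The gauge stands upright (dial slope below 0.001) at its locked height, the sleeve is forward, and the gripper is clear.

```bash
python3 -c "
from station import arm
print(arm.job_done())"
```

```text
the job is handed in; nothing more can be done
None
```

The gauge is locked into the coupler and upright, with the sleeve forward and the gripper clear; I handed it in at about 54 s. The plug hung up about 13 mm short of home at up to about 24 N, so I racked the gauge, redrew the sleeve and refitted it.

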